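Shim the push clamp and hold the enclosure clamped

ROBOT

A 7-joint arm with a two-finger parallel gripper is mounted at the origin on the work surface. World frame = base frame: x ahead of the robot, y to its left, z up, the work surface at z = 0. Lengths are in m, angles in rad, forces in N, time in s.
With the tool pointing down it reaches from about 0.425 to 0.825 m from the base axis. Payload 3.6 kg.
Tool frame: the origin (TCP) lies at the very end of the fingers, on their centre line; the grasp point (between the pads) lies env.tcp_to_grasp behind it (env.tcp_to_grasp is the distance from the TCP to the grasp point, in m); z points along the fingers, y is the direction in which the jaws open and shut (so a half turn about z gives the same grasp; the last joint's range is limited). The gripper opens to 93 mm and grips with 3 to 60 N. Pads are 15 mm wide; open, the fingers measure 128 mm over their backs; the gripper's body (75 mm by 188 mm) begins 65 mm behind the grasp point.
Start: joints at [1.181, 0.615, -0.013, 1.423, 0.008, 1.103, -0.04], TCP at [0.231, -0.607, 0.219] pointing down, gripper open.
Joint ranges: [-3.12, 3.12], [-0.3, 2.06], [-1.34, 1.32], [0.26, 2.42], [-1.36, 4.5], [0.01, 1.98], [-2.84, 2.84]. Speed limits (rad/s): [2.79, 2.79, 3.14, 3.14, 3.14, 3.14, 3.14].

INTERFACE

Orientations are given as a rotation vector (axis times angle).
In Python, from station import env gives the robot as it stands.
- The arm moves only by the tool jog_arm, never from a script. Its argument "steps" is a list that holds one entry, the list of rows, each a list of 7 numbers: the finger opening in m, from 0 to 0.093, then the shift along the tool's x, y, z in m, then the turn, a rotation vector about the tool's x, y, z in degrees. In form: [[[jaw, tx, ty, tz, wx, wy, wz], ...]]. A call has 1 to 20 rows; each row shifts and turns the pose as measured when the row begins, along the tool's axes as they then stand; what a row does not reach is not made up. A row lasts 1/12 s, in which the tool goes at most 41.7 mm and 7.16 degrees, less where a joint would pass 70% of its speed; a pose out of reach is approached as far as the arm can. A call with a gripper value outside its range is refused whole. The fingers move at their own pace and stop on an object; "newtons" is the grip in N (left out, the last holds). Time passes only in rows, so rows that do not move let the fingers close. It gives the time, the measured TCP pose, the force and the opening at its end, in the units of the state.
- env.get_obs(): the state, without advancing time (a new reading comes with each control period).
- env.get_image(name): name is "side" or "top"; returns the picture (384x512x3 uint8, red, green, blue); there is no depth.
- env.camera_params(name): a dict with "camera_matrix" (3x3 intrinsics, pixels), "R" (3x3) and "t" (3): a world point X has camera coordinates R X + t. Camera axes: x right, y down, z forward; pixel columns grow to the right and rows downward; lengths in m; the calibration is good to about 2 mm. A picture is of the moment at which its call begins. camera_params takes no time and is no camera call.
- env.sign_off(): hands the job in, once; it reports no verdict.
Trained networks look in the newest picture that a camera, given by its name, has taken for a name from the list of things; names that differ only in an ending like _2 or _b are one class to them, and where a whole thing is asked for, a point or a joint stands for the part that bears it (a point fixed in the world has none). Each returns a list of dicts, best first, with "confidence" (0 to 1); they miss things now and then, are a little off and sometimes report something else, mostly with a low value. They report only what shows in the picture. A call takes as long as a camera call. They do not tell look-alikes from the thing itself.
- env.boxes_of(camera, label): "bbox" ([left, top, right, bottom] in pixels, round what is visible of it).
- env.trace(camera, label): "mask" (384x512 bool, what is visible of it) and "bbox" ([left, top, right, bottom] in pixels, round what is visible of it).
- env.pinpoint(camera, label): "at" ([column, row] in pixels: a listed point, or the origin of a listed thing).
The state is a dict: "t": time; "joint_positions": joint angles; "dq": joint speeds; "effort": joint torques, N m; "position": TCP position; "tool_rot": TCP orientation; "force": force on the tool from outside, world axes, zero at the start; "wrist_torque": the same for the moment, N m; "grip_width": finger opening in m.
Only numpy, scipy, OpenCV 4.12 (cv2) and the standard library are available. Lean on these libraries where they do the work, as an engineer would, in place of code of your own. Each camera call takes 0.05 s, during which the arm holds its last target.

TASK

First push the clamp's sprung plunger by its rear paddle through its whole stroke to feel that its pad does not reach the enclosure, and let it spring right back. Then stand steel spacer plates from the rack upright on the jig base in the gap between pad and enclosure, flat side to the pad, one behind the other and centred on the pad, until pushing the plunger pinches the stack tight before its stroke runs out, with the enclosure hard against the stop. Finish while still holding the plunger pushed in, pinching the stack; any plates you do not need stay off the jig, and leave the other things on the bench where they are.

Things in the scene. Friction and masses are not known exactly. Their poses are not given: they have to be found in the camera images.
- jig: Fixed push-clamp jig. Frame: x = plunger's push direction, z up; origin at bench height on the clamp's centre line, below the pad's face when the plunger is back. Base plate x -70 to 160, y +-60 mm, top 8 mm above bench. Guide block x -62 to -34 mm, 44 mm wide, top 48 mm above bench. Along +x: paddle, guide block, pad, gap, enclosure, stop.
- plunger (a joint): Travel of the sprung plunger in m along the jig's +x: 0 = fully back (it springs back when let go), 0.024 = end of stroke (hard stop). The spring resists with about 2.5 N at 0, 5.5 N at 0.024. At its front a flat pad 40 mm wide, 10 to 42 mm above the bench; at its rear the upright paddle that is pushed.
- pad_face (a point): Centre of the plunger pad's front face, 26 mm above the bench; moves with the plunger; at jig x = 0 when the plunger is back.
- paddle (a point): Centre of the rear face of the plunger's upright paddle (push it towards jig +x), 41 mm above the bench, 126 mm behind the pad face. Paddle 10 mm thick (jig x), 36 mm wide (jig y), 12 to 70 mm above the bench; bare bench behind and below it, 54 mm free in front when back. A push of 12 to 20 N in all pinches a stack firmly.
- enclosure: Bare die-cast aluminium enclosure, loose, about 0.22 kg, lying on the jig base: 60 mm along its x (parallel to jig x), 112 mm along y, 31 mm tall. Origin: centre of underside, so its face towards the pad is 30 mm from it towards jig -x. Starts about 1 mm short of the stop. The gap from resting pad face to this face is 36 to 55 mm.
- stop: Fixed aluminium stop block on the jig base behind the enclosure, 22 mm thick, 80 mm wide, 34 mm tall. Origin: foot of the middle of the face that looks at the enclosure; its x is the jig's x.
- rack: Plywood rack fixed to the bench, 150 mm (its x) x 64 mm (its y) x 22 mm tall, with four slots 14 mm deep, 34 mm apart along its x, one for each spacer (2 mm play in all). Origin: centre of the underside.
- spacer1: One of four identical plain steel spacer plates, 12 mm thick (its x), 36 mm wide (its y), 70 mm tall (its z), the two top corners rounded to 8 mm radius; about 85 g. Origin: centre of the bottom edge face. It starts standing on edge in a slot of the rack, its origin 8 mm above the bench, the upper 56 mm free above the rack.
- spacer2: One of four identical plain steel spacer plates, 12 mm thick (its x), 36 mm wide (its y), 70 mm tall (its z), the two top corners rounded to 8 mm radius; about 85 g. Origin: centre of the bottom edge face. It starts standing on edge in a slot of the rack, its origin 8 mm above the bench, the upper 56 mm free above the rack.
- spacer3: One of four identical plain steel spacer plates, 12 mm thick (its x), 36 mm wide (its y), 70 mm tall (its z), the two top corners rounded to 8 mm radius; about 85 g. Origin: centre of the bottom edge face. It starts standing on edge in a slot of the rack, its origin 8 mm above the bench, the upper 56 mm free above the rack.
- spacer4: One of four identical plain steel spacer plates, 12 mm thick (its x), 36 mm wide (its y), 70 mm tall (its z), the two top corners rounded to 8 mm radius; about 85 g. Origin: centre of the bottom edge face. It starts standing on edge in a slot of the rack, its origin 8 mm above the bench, the upper 56 mm free above the rack.
- knob_a: Black knurled knob cap, 20 mm across, 16 mm tall, bystander. Origin: centre of its underside.
- knob_b: Black knurled knob cap, 20 mm across, 16 mm tall, bystander. Origin: centre of its underside.
- footswitch: Chrome stomp footswitch standing upright, 18 mm square, 41 mm tall, bystander. Origin: centre of its underside.
- nut_driver: Red-handled nut driver lying on the bench, 210 mm long along its x (handle to -x, 26 mm thick), bystander. Origin: on the underside plane, at the handle's front end.
- jar: Small glass jar with steel lid, 50 mm across, 60 mm tall, bystander. Origin: centre of its underside.
- cup: Steel cup, 64 mm across, 50 mm tall, bystander. Origin: centre of its underside.
There are look-alikes about, which are no part of the job. Leave any blue or red look-alike of the spacer2 alone.

How it is judged:
On the way, in this order (a step that is already met when the one before it is completed fails the run):
1. the plunger is pushed through its whole stroke (at least 22 of 24 mm) (value of joint plunger above 0.022 m), for 0.05 s.
2. the plunger is back (within 3 mm) and at least one spacer stands upright in the gap (value of joint plunger below 0.003 m and ((x of spacer1 in the frame of jig between 0 and 0.062 m and y of spacer1 in the frame of jig between -0.022 and 0.022 m and z of spacer1 in the frame of jig below 0.0105 m and angle between spacer1's own z axis and vertical below 0.35 rad and angle between the x axis of spacer1 and the x axis of jig, either way round below 0.35 rad) or (x of spacer2 in the frame of jig between 0 and 0.062 m and y of spacer2 in the frame of jig between -0.022 and 0.022 m and z of spacer2 in the frame of jig below 0.0105 m and angle between spacer2's own z axis and vertical below 0.35 rad and angle between the x axis of spacer2 and the x axis of jig, either way round below 0.35 rad) or (x of spacer3 in the frame of jig between 0 and 0.062 m and y of spacer3 in the frame of jig between -0.022 and 0.022 m and z of spacer3 in the frame of jig below 0.0105 m and angle between spacer3's own z axis and vertical below 0.35 rad and angle between the x axis of spacer3 and the x axis of jig, either way round below 0.35 rad) or (x of spacer4 in the frame of jig between 0 and 0.062 m and y of spacer4 in the frame of jig between -0.022 and 0.022 m and z of spacer4 in the frame of jig below 0.0105 m and angle between spacer4's own z axis and vertical below 0.35 rad and angle between the x axis of spacer4 and the x axis of jig, either way round below 0.35 rad))), for 0.1 s.
At the end, for the whole second after the job is handed in: Robot pushes the still plunger over 2 N; pad-spacer and spacer-enclosure press over 2 N, enclosure-stop over 1 N; spacers in the gap stand on the base, upright to 0.1 rad, square to 0.15, within 17 mm of the centre line; others off the jig; enclosure flat (contact force between any of the fingers, the arm and plunger above 2 N and (contact force between plunger and spacer1 above 2 N or contact force between plunger and spacer2 above 2 N or contact force between plunger and spacer3 above 2 N or contact force between plunger and spacer4 above 2 N) and (contact force between enclosure and spacer1 above 2 N or contact force between enclosure and spacer2 above 2 N or contact force between enclosure and spacer3 above 2 N or contact force between enclosure and spacer4 above 2 N) and contact force between enclosure and stop above 1 N and velocity of joint plunger between -0.01 and 0.01 m/s and angle between enclosure's own z axis and vertical below 0.08 rad and z of enclosure in the frame of jig below 0.0105 m and ((x of spacer1 in the frame of jig between 0 and 0.062 m and y of spacer1 in the frame of jig between -0.017 and 0.017 m and z of spacer1 in the frame of jig below 0.0105 m and angle between spacer1's own z axis and vertical below 0.1 rad and angle between the x axis of spacer1 and the x axis of jig, either way round below 0.15 rad) or (x of spacer1 in the frame of jig below -0.09 m or x of spacer1 in the frame of jig above 0.18 m or y of spacer1 in the frame of jig below -0.08 m or y of spacer1 in the frame of jig above 0.08 m)) and ((x of spacer2 in the frame of jig between 0 and 0.062 m and y of spacer2 in the frame of jig between -0.017 and 0.017 m and z of spacer2 in the frame of jig below 0.0105 m and angle between spacer2's own z axis and vertical below 0.1 rad and angle between the x axis of spacer2 and the x axis of jig, either way round below 0.15 rad) or (x of spacer2 in the frame of jig below -0.09 m or x of spacer2 in the frame of jig above 0.18 m or y of spacer2 in the frame of jig below -0.08 m or y of spacer2 in the frame of jig above 0.08 m)) and ((x of spacer3 in the frame of jig between 0 and 0.062 m and y of spacer3 in the frame of jig between -0.017 and 0.017 m and z of spacer3 in the frame of jig below 0.0105 m and angle between spacer3's own z axis and vertical below 0.1 rad and angle between the x axis of spacer3 and the x axis of jig, either way round below 0.15 rad) or (x of spacer3 in the frame of jig below -0.09 m or x of spacer3 in the frame of jig above 0.18 m or y of spacer3 in the frame of jig below -0.08 m or y of spacer3 in the frame of jig above 0.08 m)) and ((x of spacer4 in the frame of jig between 0 and 0.062 m and y of spacer4 in the frame of jig between -0.017 and 0.017 m and z of spacer4 in the frame of jig below 0.0105 m and angle between spacer4's own z axis and vertical below 0.1 rad and angle between the x axis of spacer4 and the x axis of jig, either way round below 0.15 rad) or (x of spacer4 in the frame of jig below -0.09 m or x of spacer4 in the frame of jig above 0.18 m or y of spacer4 in the frame of jig below -0.08 m or y of spacer4 in the frame of jig above 0.08 m)) and linear speed of each of spacer1, spacer2, spacer3, spacer4 below 0.02 m/s); the arm keeps its last pose, push and grip.
It fails at once if a bystander (knob caps, footswitch, nut driver, jar, cup) is moved more than 30 mm (distance of any of knob_a, knob_b, footswitch, nut_driver, jar, cup from where it was at the start of the episode above 0.03 m).
It also fails if it takes over 72 s, if anything falls off the work surface, if the arm or the gripper's body presses on something with over 40 N, if the wrist force passes 120 N, or if a joint passes its speed limit or range.

## Working session

There is one attempt and no reset: what is moved stays moved. The work goes in short steps, Python scripts to look and compute and a tool call to move; the robot and the scene stay as the last step left them, time stands still between calls to the robot, and variables do not carry over. Pictures are saved under pics/ and viewed, and the job is handed in when it is done.

Besides the shell and the picture viewer there is one more tool, called after "Request:" as name(argument=value, ...) on one line, values as JSON. jog_arm: Moves the arm, as the interface text tells. Its arguments: {"type":"object","properties":{"steps":{"type":"array"},"newtons":{"type":"number"}},"required":["steps"]}

```bash
mkdir -p pics; ls
python3 - <<'E'
from station import env
import cv2
o=env.get_obs(); print({k:o[k] for k in o}); print(env.tcp_to_grasp)
for n in("side","top"):
    im=env.get_image(n); cv2.imwrite(f"pics/{n}0.png",im[:,:,::-1])
    p=env.camera_params(n); print(n,p)
E
```

```text
pics
{'t': 0.0, 'joint_positions': array([ 1.18048103,  0.61591142, -0.01261152,  1.42486268,  0.00809574,
        1.10338352, -0.04043145]), 'dq': array([ 1.32884618e-03,  1.14684176e-03,  4.29457626e-04,  7.15409731e-04,
        9.67969124e-05, -1.56442952e-03, -8.03773290e-05]), 'effort': array([-8.88263021e-04, -4.58931720e+01,  2.09314814e-01, -1.65744513e+01,
       -6.09831442e-02,  2.05053587e-02,  2.37183194e-04]), 'position': array([ 0.23102972, -0.60672888,  0.21749824]), 'tool_rot': array([-3.08732300e+00, -5.67931531e-01,  7.66946664e-04]), 'force': array([-0.22316722, -0.24094056, -0.38453789]), 'wrist_torque': array([ 0.04271361,  0.02522883, -0.02566756]), 'grip_width': 0.09270695050868671}
0.0188
side {'camera_matrix': array([[454.83076929,   0.        , 259.18273962],
       [  0.        , 454.83076929, 202.09488626],
       [  0.        ,   0.        ,   1.        ]]), 'R': array([[-0.68592537, -0.7276626 ,  0.00367756],
       [-0.37346383,  0.34769623, -0.86001866],
       [ 0.62452474, -0.59128206, -0.51024933]]), 't': array([0.32332793, 0.26507824, 0.91485183])}
top {'camera_matrix': array([[424.6501406 ,   0.        , 254.28555004],
       [  0.        , 424.6501406 , 196.75604519],
       [  0.        ,   0.        ,   1.        ]]), 'R': array([[ 3.96467856e-02, -9.99213441e-01, -7.94260797e-04],
       [-9.75094393e-01, -3.85161709e-02, -2.18420303e-01],
       [ 2.18217910e-01,  9.43414215e-03, -9.75854467e-01]]), 't': array([-0.05913845,  0.52608108,  1.18084261])}
```

View pics/side0.png

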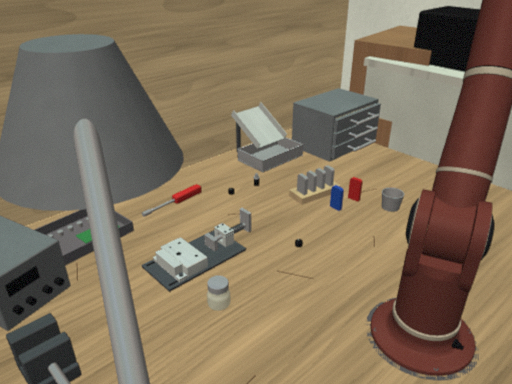

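View pics/top0.png

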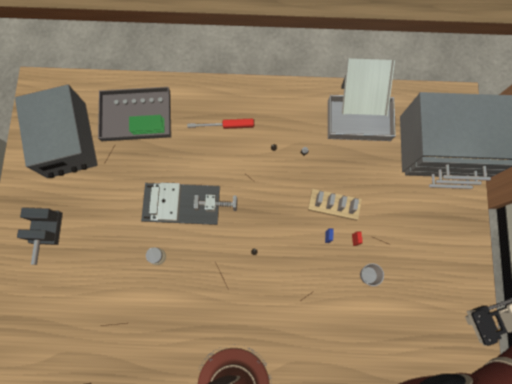

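```bash
cat > h.py <<'E'
import numpy as np, cv2
from station import env
P={n:env.camera_params(n) for n in("side","top")}
def proj(n,X):
    p=P[n];c=np.atleast_2d(X)@p["R"].T+p["t"];u=c@p["camera_matrix"].T;return u[:,:2]/u[:,2:]
def ray(n,uv,z):
    p=P[n];d=p["R"].T@np.linalg.solve(p["camera_matrix"],[uv[0],uv[1],1.]);o=-p["R"].T@p["t"];return o+d*(z-o[2])/d[2]
def crop(n,box,name,s=None,im=None,draw=()):
    im=env.get_image(n) if im is None else im
    l,t,r,b=box; s=s or min(790/(r-l),590/(b-t))
    c=cv2.resize(im[t:b,l:r],None,fx=s,fy=s,interpolation=cv2.INTER_CUBIC)[:,:,::-1].copy()
    for d in draw:
        q=((np.array(d)-[l,t]+.5)*s).astype(int); cv2.circle(c,tuple(int(v) for v in q),3,(0,0,255),1)
    cv2.imwrite(f"pics/{name}.png",c)
E
python3 - <<'E'
from h import *
for n in("side","top"):
    for l,z in [("jig",0),("pad_face",.026),("paddle",.041),("enclosure",.008),("stop",.008),("rack",0),("spacer1",.008),("knob_a",0),("footswitch",0),("nut_driver",0),("jar",0),("cup",0)]:
        for d in env.pinpoint(n,l)[:5]:
            print(n,l,round(d["confidence"],2),np.round(d["at"],1),np.round(ray(n,d["at"],z)[:2],4))
crop("top",(130,170,250,235),"t1"); crop("top",(300,180,400,255),"t2"); crop("side",(135,195,265,290),"s1"); crop("side",(280,155,410,220),"s2")
print(env.get_obs()["t"])
E
```

```text
side jig 0.82 [209.3 251.4] [0.5066 0.1399]
side pad_face 0.97 [210.4 242. ] [0.5073 0.1342]
side paddle 0.8 [247.3 217.9] [0.5098 0.0073]
side enclosure 0.35 [175.2 267.3] [0.5036 0.244 ]
side stop 0.65 [173.3 268. ] [0.5044 0.2488]
side rack 0.59 [310.8 190.8] [ 0.5388 -0.285 ]
side spacer1 0.74 [206.7 240.6] [0.5391 0.1225]
side spacer1 0.7 [299.4 193.8] [ 0.5411 -0.2342]
side spacer1 0.67 [352.7 198.3] [ 0.4136 -0.3311]
side spacer1 0.54 [316.  188.6] [ 0.528  -0.2963]
side spacer1 0.45 [306.4 191.5] [ 0.536  -0.2606]
side knob_a 0.53 [298.2 244.6] [ 0.3731 -0.0459]
side knob_a 0.52 [229.9 192.5] [ 0.7025 -0.0933]
side footswitch 0.61 [257.8 184.5] [ 0.6816 -0.1921]
side footswitch 0.45 [388.2 212.7] [ 0.3015 -0.3507]
side footswitch 0.33 [209.1 250.9] [0.5086 0.139 ]
side nut_driver 0.58 [175.4 205.9] [0.7504 0.0758]
side jar 0.65 [219.2 303.6] [0.3433 0.24  ]
side cup 0.92 [392.7 211.1] [ 0.2975 -0.3678]
top jig 0.78 [195.6 203.3] [0.5135 0.1402]
top pad_face 0.81 [191.8 201.4] [0.5136 0.148 ]
top pad_face 0.35 [169.9 204.1] [0.5028 0.2128]
top paddle 0.77 [235.3 206.1] [0.5015
[... 253 characters left out ...]
[193.7 201.9] [0.5177 0.1463]
top spacer1 0.65 [316.3 202.3] [ 0.5294 -0.2262]
top spacer1 0.61 [342.9 203.8] [ 0.528  -0.3067]
top spacer1 0.59 [356.8 240.6] [ 0.4179 -0.3473]
top spacer1 0.56 [350.3 208.4] [ 0.5147 -0.3289]
top spacer1 0.41 [327.8 202. ] [ 0.5317 -0.261 ]
top knob_a 0.47 [256.4 251.7] [ 0.3741 -0.0506]
top knob_a 0.43 [273.2 147.9] [ 0.7004 -0.0908]
top footswitch 0.68 [272.1 149.7] [ 0.6943 -0.0875]
top footswitch 0.42 [306.6 155.2] [ 0.6805 -0.1959]
top nut_driver 0.7 [220.3 123.2] [0.7764 0.0798]
top jar 0.75 [157.5 254.6] [0.3539 0.2423]
top jar 0.37 [170.6 203.6] [0.5096 0.2163]
top cup 0.68 [367.5 276.4] [ 0.3148 -0.3791]
top cup 0.6 [238.1 203.9] [0.5168 0.0107]
1.5
```

View crops.

View pics/t1.png

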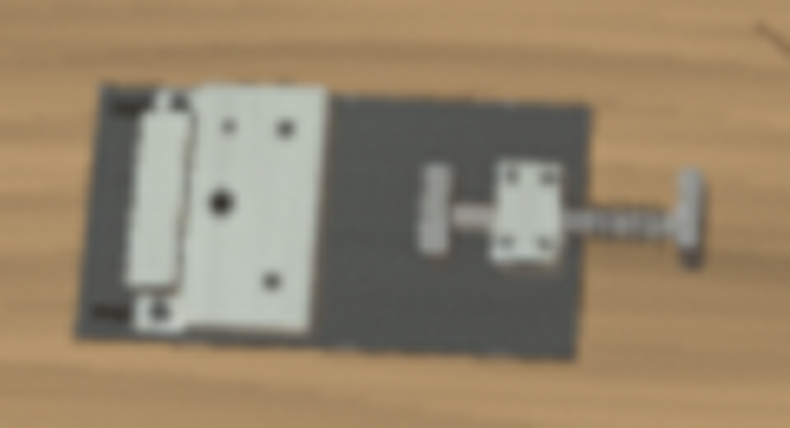

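View pics/t2.png

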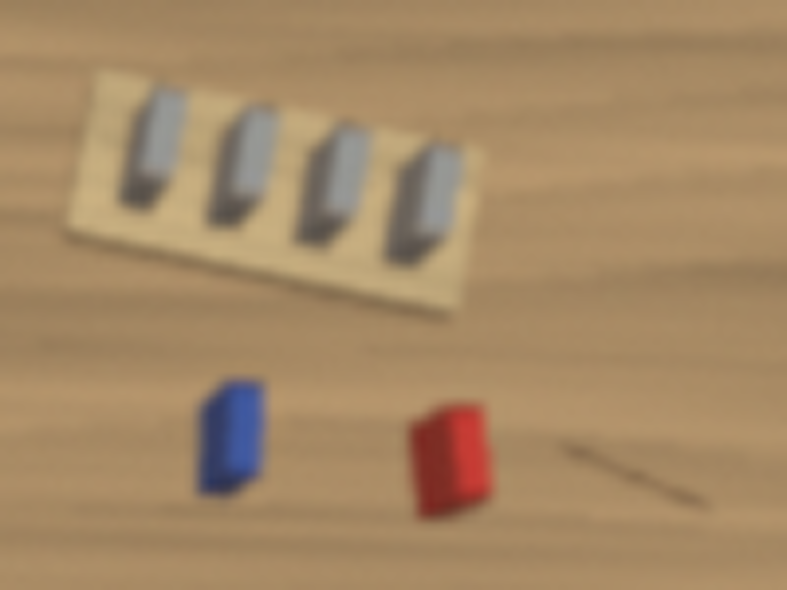

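View pics/s1.png

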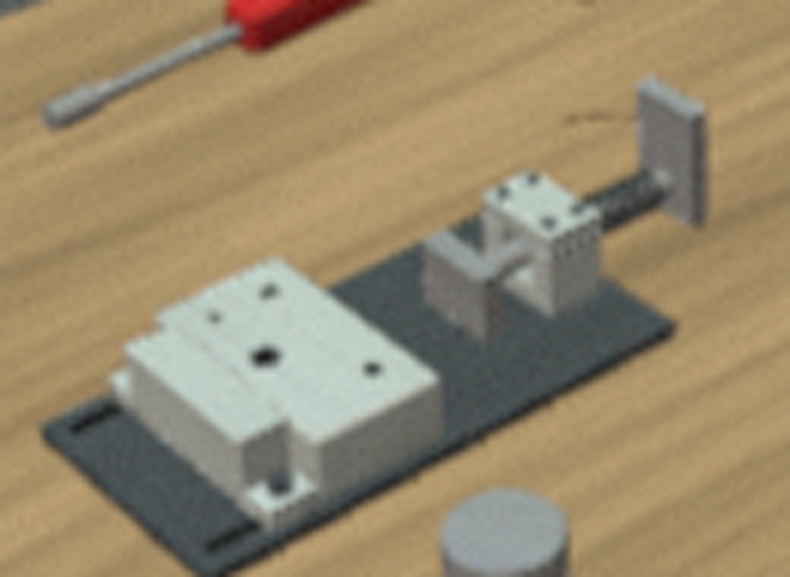

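View pics/s2.png

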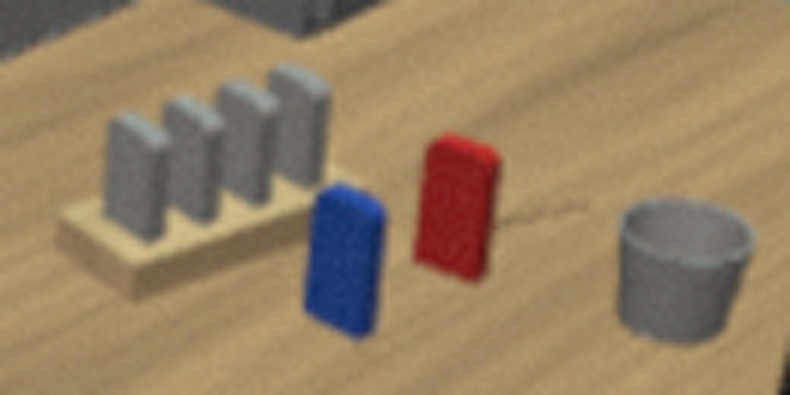

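```bash
cat > fit.py <<'E'
from h import *
from scipy.optimize import least_squares
def un(o,s,pts): return (np.array(pts,float)+.5)/s-.5+np.array(o)
T1=((130,170),790/120);T2=((300,180),590/75 if 590/75<7.9 else 7.9);S1=((135,195),790/130);S2=((280,155),790/130)
def fit(obs,x0):
    def f(p):
        c,s=np.cos(p[2]),np.sin(p[2]);R=np.array([[c,-s,0],[s,c,0],[0,0,1]])
        return np.concatenate([(proj(n,np.array(L)@R.T+[p[0],p[1],0])-uv).ravel() for n,L,uv in obs])
    r=least_squares(f,x0,loss="soft_l1");return r.x,f(r.x)
if __name__=="__main__":
    z=.008
    jt=("top",[[.16,.06,z],[-.07,.06,z],[-.07,-.06,z],[.16,-.06,z]])
    # top image: up = world +x ; jig x = world +y (left). jig y = -world x (down)
    jt=("top",[[.16,-.06,z],[-.07,-.06,z],[-.07,.06,z],[.16,.06,z]],un(*T1,[(101,84),(592,105),(575,359),(77,338)]))
    js=("side",[[-.07,.06,z],[.16,-.06,z],],un(*S1,[(674,324),(43,432)]))
    for o in ([jt],[js],[jt,js]):
        p,r=fit(o,[.51,.14,1.57]);print("jig",np.round(p,4),np.round(r,1))
    J=p
    z=.022
    rt=("top",[[-.075,.032,z],[.075,.032,z],[.075,-.032,z],[-.075,-.032,z]],un(*T2,[(97,70),(483,150),(456,312),(68,231)]))
    rs=("side",[[-.075,-.032,z],[-.075,.032,z]],un(*S2,[(137,264),(58,216)]))
    for o in ([rt],[rs],[rt,rs]):
        p,r=fit(o,[.527,-.284,-1.7]);print("rack",np.round(p,4),np.round(r,1))
    Rk=p
    def w(p,L):
        c,s=np.cos(p[2]),np.sin(p[2]);L=np.atleast_2d(L);return L@np.array([[c,-s,0],[s,c,0],[0,0,1]]).T+[p[0],p[1],0]
    print("slots",w(Rk,[[x,0,0] for x in(-.051,-.017,.017,.051)]))
    # top centres of spacers
    for q in [(163,134),(253,152),(342,171),(437,193)]: print(ray("top",un(*T2,[q])[0],.078))
    # jig check features in jig frame
    def inj(n,uv,zz):
        d=ray(n,uv,zz)-[J[0],J[1],0];c,s=np.cos(J[2]),np.sin(J[2]);return np.round([c*d[0]+s*d[1],-s*d[0]+c*d[1]],4)
    for nm,n,T,q,zz in [("encl face top-edge","top",T1,(328,90),.039),("encl face b","top",T1,(309,330),.039),("encl side","side",S1,(438,380),.039),("encl side far","side",S1,(277,260),.039),
       ("pad front top","top",T1,(424,165),.042),("pad front bot","top",T1,(417,250),.042),("pad side near","side",S1,(485,278),.042),("pad side far","side",S1,(425,238),.042),
       ("paddle top rear","top",T1,(707,172),.07),("paddle bot","top",T1,(703,250),.07),("guide","top",T1,(497,163),.048),("guide","top",T1,(560,265),.048)]:
        print(nm,inj(n,un(*T,[q])[0],zz))
E
python3 fit.py
```

```text
jig [0.5108 0.1394 1.5673] [-0.1 -0.1  0.2 -0.1  0.4  0.1 -0.5  0. ]
jig [0.506  0.1393 1.5833] [ 0.6 -0.2 -0.6  0.1]
jig [0.5097 0.1389 1.5691] [-0.1  0.4  0.3  0.2  0.5  0.5 -0.3  0.5 -0.2 -0.6 -1.4 -1.3]
rack [ 0.5242 -0.279  -1.7417] [-0.   0.   0.1  0.   0.2  0.  -0.2 -0.1]
rack [ 0.5203 -0.2802 -1.7284] [ 0.1  0.4 -0.1 -0.5]
rack [ 0.5232 -0.2796 -1.7305] [-0.   0.6  0.2  0.   0.5  0.1  0.   0.6 -0.8  0.1 -1.  -0.8]
slots [[ 0.53128252 -0.22920417  0.        ]
 [ 0.52587532 -0.26277145  0.        ]
 [ 0.52046811 -0.29633872  0.        ]
 [ 0.5150609  -0.329906    0.        ]]
[ 0.53150676 -0.22769367  0.078     ]
[ 0.52607632 -0.26049203  0.078     ]
[ 0.52027244 -0.2928443   0.078     ]
[ 0.51345537 -0.32727778  0.078     ]
encl face top-edge [ 0.0481 -0.055 ]
encl face b [0.0478 0.0553]
encl side [0.0496 0.059 ]
encl side far [ 0.0489 -0.0497]
pad front top [ 0.0016 -0.0213]
pad front bot [0.0019 0.0177]
pad side near [-0.0031  0.0217]
pad side far [-0.0026 -0.0175]
paddle top rear [-0.1272 -0.0171]
paddle bot [-0.1272  0.0179]
guide [-0.0319 -0.0222]
guide [-0.0629  0.023 ]
```

```bash
cat > plan.py <<'E'
from h import *
import sys
from scipy.spatial.transform import Rotation as Ro
# target: x y z yaw(deg, angle of tool x in world), jaw, n rows
def go(tg,yaw,jaw,n=None,start=None,quiet=False):
    o=env.get_obs()
    p,R=(o["position"],Ro.from_rotvec(o["tool_rot"])) if start is None else start
    c,s=np.cos(np.radians(yaw)),np.sin(np.radians(yaw))
    T=Ro.from_matrix(np.array([[c,s,0],[s,-c,0],[0,0,-1.]]))
    d=np.array(tg)-p; rv=(R.inv()*T).as_rotvec(degrees=True)
    k=n or int(max(np.ceil(np.linalg.norm(d)/.038),np.ceil(np.linalg.norm(rv)/6.5),1))
    rows=[]
    for i in range(k):
        Ri=R*Ro.from_rotvec(rv*i/k,degrees=True)
        l=Ri.inv().apply(d/k)
        rows.append([jaw]+[round(float(v),4) for v in l]+[round(float(v),1) for v in rv/k])
    print("rows",k,"dist",np.round(d,4),"rv",np.round(rv,1)); print(str(rows).replace(" ","")) 
    return np.array(tg),T
J=[.510,.139,1.569]
def jw(x,y,z):
    c,s=np.cos(J[2]),np.sin(J[2]);return [J[0]+c*x-s*y,J[1]+s*x+c*y,z]
def st():
    o=env.get_obs();R=Ro.from_rotvec(o["tool_rot"]);x=R.as_matrix()
    print(round(o["t"],2),np.round(o["position"],4),"yaw",round(np.degrees(np.arctan2(x[1,0],x[0,0])),2),"F",np.round(o["force"],1),"w",round(o["grip_width"],4),"tilt",np.round(x[:2,2],3))
E
python3 - <<'E'
from plan import *
st(); s=go(jw(-.165,0,.12),89.9,0.0); go(jw(-.165,0,.03),89.9,0.0,start=s)
E
```

```text
1.5 [ 0.2313 -0.6074  0.2186] yaw 20.84 F [-0.1 -0.6  0.9] w 0.0932 tilt [0. 0.]
rows 18 dist [ 0.2784  0.5814 -0.0986] rv [ -0.   -0.  -69.1]
[[0.0,0.0259,-0.0247,0.0055,-0.0,-0.0,-3.8],[0.0,0.0275,-0.0229,0.0055,-0.0,-0.0,-3.8],[0.0,0.029,-0.021,0.0055,-0.0,-0.0,-3.8],[0.0,0.0304,-0.019,0.0055,-0.0,-0.0,-3.8],[0.0,0.0316,-0.0169,0.0055,-0.0,-0.0,-3.8],[0.0,0.0326,-0.0148,0.0055,-0.0,-0.0,-3.8],[0.0,0.0335,-0.0126,0.0055,-0.0,-0.0,-3.8],[0.0,0.0343,-0.0103,0.0055,-0.0,-0.0,-3.8],[0.0,0.0349,-0.008,0.0055,-0.0,-0.0,-3.8],[0.0,0.0354,-0.0056,0.0055,-0.0,-0.0,-3.8],[0.0,0.0357,-0.0032,0.0055,-0.0,-0.0,-3.8],[0.0,0.0358,-0.0009,0.0055,-0.0,-0.0,-3.8],[0.0,0.0358,0.0015,0.0055,-0.0,-0.0,-3.8],[0.0,0.0356,0.0039,0.0055,-0.0,-0.0,-3.8],[0.0,0.0353,0.0063,0.0055,-0.0,-0.0,-3.8],[0.0,0.0348,0.0087,0.0055,-0.0,-0.0,-3.8],[0.0,0.0341,0.011,0.0055,-0.0,-0.0,-3.8],[0.0,0.0333,0.0132,0.0055,-0.0,-0.0,-3.8]]
rows 3 dist [ 0.    0.   -0.09] rv [0. 0. 0.]
[[0.0,0.0,0.0,0.03,0.0,0.0,0.0],[0.0,0.0,0.0,0.03,0.0,0.0,0.0],[0.0,0.0,0.0,0.03,0.0,0.0,0.0]]
```

Request:
jog_arm(steps=[[[0.0,0.026,-0.025,0.005,0,0,-3.8],[0.0,0.0275,-0.023,0.005,0,0,-3.8],[0.0,0.029,-0.021,0.005,0,0,-3.8],[0.0,0.0305,-0.019,0.005,0,0,-3.8],[0.0,0.0315,-0.017,0.005,0,0,-3.8],[0.0,0.0325,-0.015,0.005,0,0,-3.8],[0.0,0.0335,-0.0125,0.005,0,0,-3.8],[0.0,0.034,-0.01,0.005,0,0,-3.8],[0.0,0.035,-0.008,0.005,0,0,-3.8],[0.0,0.035,-0.0055,0.005,0,0,-3.8],[0.0,0.0355,-0.003,0.005,0,0,-3.8],[0.0,0.036,-0.001,0.005,0,0,-3.8],[0.0,0.036,0.0015,0.005,0,0,-3.8],[0.0,0.0355,0.004,0.005,0,0,-3.8],[0.0,0.035,0.006,0.005,0,0,-3.8],[0.0,0.035,0.0085,0.005,0,0,-3.8],[0.0,0.034,0.011,0.005,0,0,-3.8],[0.0,0.033,0.013,0.005,0,0,-3.8]]], newtons=25)

```text
t: 3.0
position: [0.5113, -0.013, 0.1222]
tool_rot: [2.184, 2.229, -0.012]
force: [1.3, -1.4, -0.0]
grip_width: 0.0007
```

Run:
```python
from plan import *
st(); s=go(jw(-.165,0,.10),89.9,0.0); go(jw(-.165,0,.03),89.9,0.0,start=s)
```

```text
3.0 [ 0.5113 -0.013   0.1222] yaw 91.18 F [ 1.3 -1.4 -0. ] w 0.0007 tilt [ 0.01 -0.02]
rows 1 dist [-0.0016 -0.013  -0.0222] rv [0.5 1.2 1.3]
[[0.0,-0.0125,-0.0021,0.0225,0.5,1.2,1.3]]
rows 2 dist [ 0.    0.   -0.07] rv [0. 0. 0.]
[[0.0,0.0,0.0,0.035,0.0,0.0,0.0],[0.0,0.0,0.0,0.035,0.0,0.0,0.0]]
```

Request:
jog_arm(steps=[[[0.0,-0.0125,-0.002,0.0225,0.5,1.2,1.3],[0.0,0,0,0.035,0,0,0],[0.0,0,0,0.03,0,0,0],[0.0,0,0,0.004,0,0,0]]])

```text
t: 3.33
position: [0.5204, -0.0098, 0.0313]
tool_rot: [2.194, 2.241, 0.032]
force: [-1.0, -0.0, 0.5]
grip_width: 0.0001
```

Run:
```python
from plan import *
st(); go(jw(-.165,0,.03),89.9,0.0)
crop("side",(135,125,295,245),"s3"); crop("top",(180,165,290,245),"t3")
```

```text
3.33 [ 0.5204 -0.0098  0.0313] yaw 91.23 F [-1.  -0.   0.5] w 0.0001 tilt [0.018 0.011]
rows 1 dist [-0.0107 -0.0162 -0.0013] rv [ 1.  -0.6  1.3]
[[0.0,-0.016,-0.011,0.0009,1.0,-0.6,1.3]]
```

View pics/s3.png

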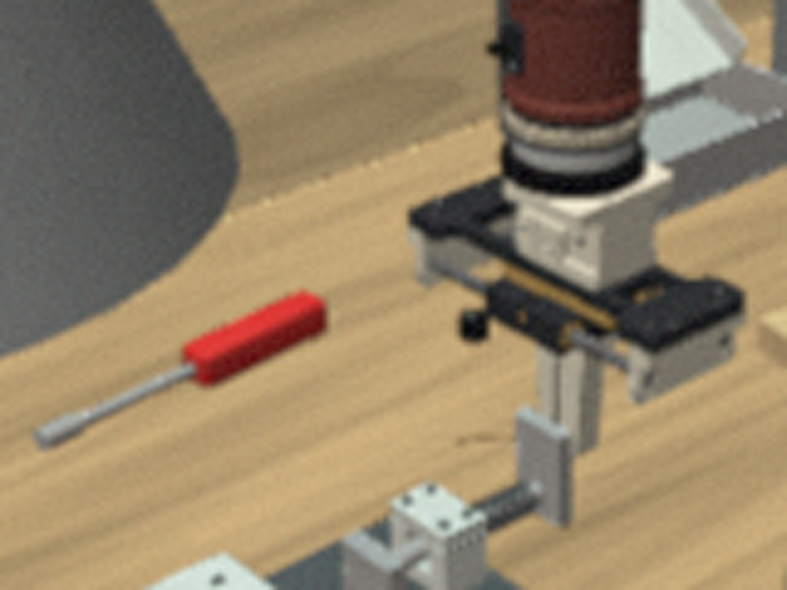

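Request:
jog_arm(steps=[[[0.0,-0.012,-0.011,0.001,1.0,-0.6,1.3],[0.0,0,0,0,0,0,0]]])

```text
t: 3.6
position: [0.5121, -0.0228, 0.0353]
tool_rot: [2.222, 2.214, 0.008]
force: [-0.2, -1.3, 0.7]
grip_width: 0.0004
```

Run:
```python
from plan import *
st(); go(jw(-.145,0,.03),89.9,0.0)
```

```text
3.6 [ 0.5121 -0.0228  0.0353] yaw 89.78 F [-0.2 -1.3  0.7] w 0.0004 tilt [ 0.007 -0.   ]
rows 1 dist [-0.0023  0.0168 -0.0053] rv [ 0.4  0.  -0.1]
[[0.0,0.0168,-0.0024,0.0052,0.4,0.0,-0.1]]
```

Request:
jog_arm(steps=[[[0.0,0.013,-0.002,0.005,0.4,0,0],[0.0,0.012,0,0,0,0,0],[0.0,0.008,0,0,0,0,0]]])

```text
t: 3.85
position: [0.5125, 0.0057, 0.0348]
tool_rot: [2.231, 2.2, 0.004]
force: [0.5, -2.8, -2.6]
grip_width: 0.0004
```

Request:
jog_arm(steps=[[[0.0,0.008,0,0,0,0,0],[0.0,0.008,0,0,0,0,0]]])

```text
t: 4.02
position: [0.5125, 0.019, 0.0359]
tool_rot: [2.231, 2.195, -0.002]
force: [0.7, -4.8, -3.5]
grip_width: 0.0005
```

Request:
jog_arm(steps=[[[0.0,0.007,0,0,0,0,0]]])

```text
t: 4.1
position: [0.5125, 0.0247, 0.036]
tool_rot: [2.231, 2.192, -0.005]
force: [1.3, -4.9, -3.7]
grip_width: 0.0004
```

Request:
jog_arm(steps=[[[0.0,0.006,0,0.001,0,0,0]]])

```text
t: 4.18
position: [0.5125, 0.0285, 0.0355]
tool_rot: [2.23, 2.19, -0.011]
force: [-1.3, -18.2, 12.7]
grip_width: 0.0004
```

Request:
jog_arm(steps=[[[0.0,0.005,0,0.001,0,0,0]]])

```text
t: 4.27
position: [0.5125, 0.0281, 0.0355]
tool_rot: [2.229, 2.183, -0.022]
force: [-1.5, -16.0, 13.2]
grip_width: 0.0003
```

Request:
jog_arm(steps=[[[0.0,0.004,0,0,0,0,0]]])

```text
t: 4.35
position: [0.5124, 0.0277, 0.0359]
tool_rot: [2.229, 2.177, -0.031]
force: [1.1, -8.6, -5.4]
grip_width: 0.0004
```

Request:
jog_arm(steps=[[[0.0,0.004,0,0,0,0,0]]])

```text
t: 4.43
position: [0.5123, 0.0275, 0.0359]
tool_rot: [2.23, 2.17, -0.039]
force: [1.3, -9.1, -3.1]
grip_width: 0.0006
```

Run:
```python
from plan import *
st()
crop("side",(135,165,265,260),"s4")
```

```text
4.43 [0.5123 0.0275 0.0359] yaw 88.45 F [ 1.3 -9.1 -3.1] w 0.0006 tilt [ 0.003 -0.039]
```

View pics/s4.png

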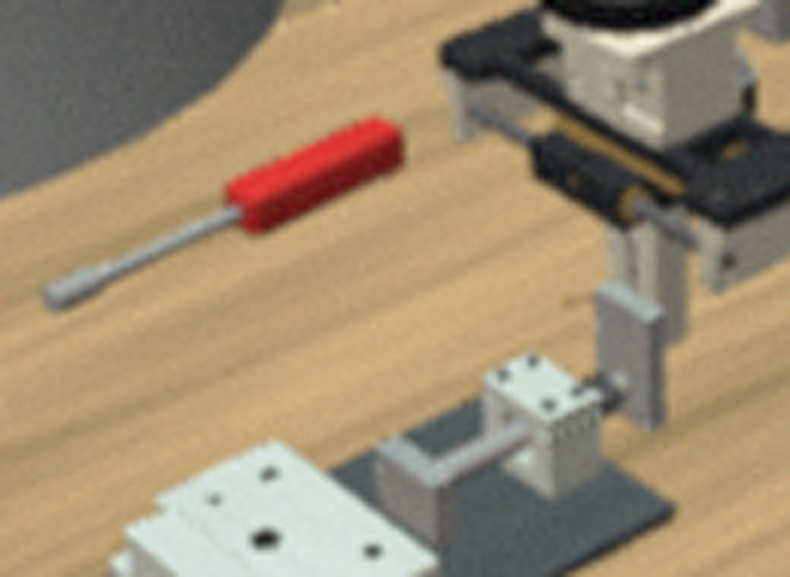

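Run:
```python
from plan import *
s=go([.512,-.02,.045],89.9,0.0,n=2); s=go([.53,-.2285,.12],80.6,0.09,start=s); go([.531,-.2285,.044],80.6,.09,start=s,n=3)
```

```text
rows 2 dist [-0.0003 -0.0475  0.0091] rv [ 0.2  2.3 -1.4]
[[0.0,-0.0239,0.0005,-0.0036,0.1,1.1,-0.7],[0.0,-0.0239,0.0002,-0.0041,0.1,1.1,-0.7]]
rows 6 dist [ 0.018  -0.2085  0.075 ] rv [0.  0.  9.3]
[[0.09,-0.0347,0.0031,-0.0125,0.0,0.0,1.6],[0.09,-0.0346,0.004,-0.0125,0.0,0.0,1.6],[0.09,-0.0345,0.0049,-0.0125,0.0,0.0,1.6],[0.09,-0.0344,0.0059,-0.0125,0.0,0.0,1.6],[0.09,-0.0342,0.0068,-0.0125,0.0,0.0,1.6],[0.09,-0.034,0.0077,-0.0125,0.0,0.0,1.6]]
rows 3 dist [ 0.001  0.    -0.076] rv [0. 0. 0.]
[[0.09,0.0001,0.0003,0.0253,0.0,0.0,0.0],[0.09,0.0001,0.0003,0.0253,0.0,0.0,0.0],[0.09,0.0001,0.0003,0.0253,0.0,0.0,0.0]]
```

Request:
jog_arm(steps=[[[0.0,-0.024,0,-0.004,0,1.1,-0.7],[0.0,-0.024,0,-0.004,0,1.1,-0.7],[0.09,-0.025,0.003,-0.03,0,0,1.6],[0.09,-0.03,0.004,-0.025,0,0,1.6],[0.09,-0.035,0.005,-0.02,0,0,1.6],[0.09,-0.035,0.006,0,0,0,1.6],[0.09,-0.035,0.007,0,0,0,1.6],[0.09,-0.03,0.008,0,0,0,1.6],[0.09,-0.018,0.001,0,0,0,0],[0.09,0,0,0,0,0,0]]])

```text
t: 5.32
position: [0.54, -0.2258, 0.1281]
tool_rot: [2.386, 2.033, 0.037]
force: [-0.8, -0.1, -1.2]
grip_width: 0.0493
```

Run:
```python
from plan import *
st();s=go([.531,-.2285,.085],80.6,0.09); go([.531,-.2285,.044],80.6,.09,start=s,n=3)
crop("side",(225,90,385,210),"s5"); crop("top",(180,165,290,245),"t3")
```

```text
5.32 [ 0.54   -0.2258  0.1281] yaw 80.87 F [-0.8 -0.1 -1.2] w 0.0493 tilt [0.023 0.01 ]
rows 2 dist [-0.009  -0.0027 -0.0431] rv [ 1.2 -0.8  0.3]
[[0.09,-0.0023,-0.0047,0.0214,0.6,-0.4,0.1],[0.09,-0.0022,-0.0044,0.0215,0.6,-0.4,0.1]]
rows 3 dist [ 0.     0.    -0.041] rv [0. 0. 0.]
[[0.09,0.0,0.0,0.0137,0.0,0.0,0.0],[0.09,0.0,0.0,0.0137,0.0,0.0,0.0],[0.09,0.0,0.0,0.0137,0.0,0.0,0.0]]
```

View pics/s5.png

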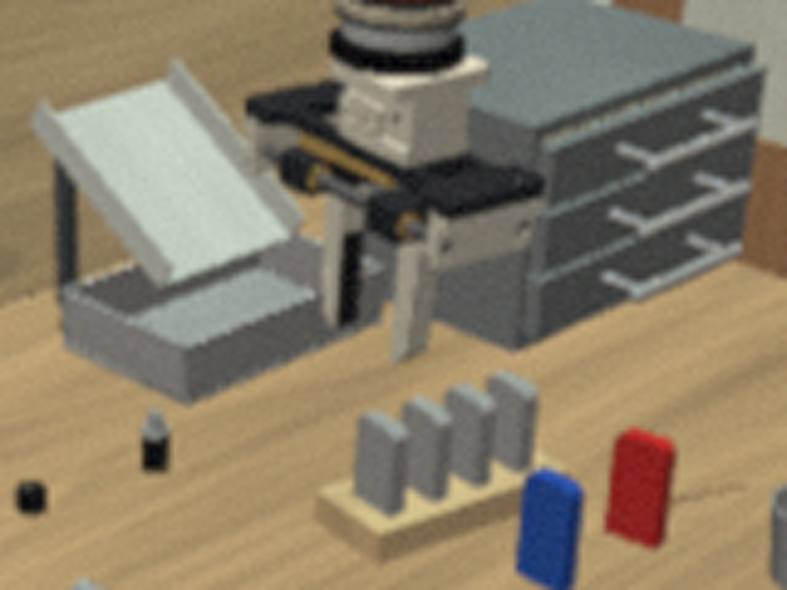

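Request:
jog_arm(steps=[[[0.075,-0.0025,-0.005,0.015,0.6,-0.4,0.1],[0.075,-0.002,-0.005,0.02,0.6,-0.4,0.1],[0.075,0,0,0,0,0,0],[0.075,0,0,0,0,0,0]]])

```text
t: 5.75
position: [0.5342, -0.2088, 0.0941]
tool_rot: [-2.368, -2.056, -0.017]
force: [0.3, 0.6, -0.2]
grip_width: 0.0744
```

Run:
```python
from plan import *
st();go([.531,-.2285,.044],80.6,.075,n=3)
```

```text
5.75 [ 0.5342 -0.2088  0.0941] yaw 81.92 F [ 0.3  0.6 -0.2] w 0.0744 tilt [0.004 0.011]
rows 3 dist [-0.0032 -0.0197 -0.0501] rv [ 0.2 -0.7  1.3]
[[0.075,-0.0068,-0.0002,0.0166,0.1,-0.2,0.4],[0.075,-0.0068,-0.0001,0.0167,0.1,-0.2,0.4],[0.075,-0.0067,-0.0001,0.0167,0.1,-0.2,0.4]]
```

Request:
jog_arm(steps=[[[0.075,-0.014,0,0,0,0,0.6],[0.075,-0.004,0,0,0,0,0]]])

```text
t: 5.92
position: [0.5335, -0.2221, 0.0953]
tool_rot: [-2.37, -2.052, -0.022]
force: [-0.5, -0.7, 1.3]
grip_width: 0.0749
```

```bash
sed -i 's/"tilt",np.round(x\[:2,2\],3))/"tilt",np.round(x[:2,2],3),"dq",np.round(o["dq"],2))/' plan.py
python3 - <<'E'
from plan import *
st();go([.531,-.2285,.044],80.6,.075,n=3)
env.get_image("top");st()
E
```

```text
5.92 [ 0.5335 -0.2221  0.0953] yaw 81.78 F [-0.5 -0.7  1.3] w 0.0749 tilt [0.006 0.014] dq [ 0.04  0.   -0.07 -0.02 -0.03  0.02  0.08]
rows 3 dist [-0.0025 -0.0064 -0.0513] rv [ 0.2 -0.9  1.2]
[[0.075,-0.0025,-0.0006,0.0171,0.1,-0.3,0.4],[0.075,-0.0024,-0.0005,0.0171,0.1,-0.3,0.4],[0.075,-0.0023,-0.0005,0.0171,0.1,-0.3,0.4]]
5.97 [ 0.5338 -0.2215  0.0955] yaw 81.79 F [ 0.2 -1.   0.3] w 0.0751 tilt [0.007 0.015] dq [-0.   -0.   -0.01  0.01 -0.   -0.01 -0.02]
```

Request:
jog_arm(steps=[[[0.075,-0.008,0,0,0,-0.5,0.8],[0.075,-0.001,-0.001,0.005,0,-0.5,0.5],[0.075,0,0,0.02,0,0,0]]])

```text
t: 6.22
position: [0.5357, -0.2334, 0.0749]
tool_rot: [2.391, 2.013, 0.012]
force: [0.4, -0.6, -0.1]
grip_width: 0.0752
```

Run:
```python
from plan import *
st();go([.531,-.2285,.044],80.6,.075,n=2)
```

```text
6.22 [ 0.5357 -0.2334  0.0749] yaw 80.19 F [ 0.4 -0.6 -0.1] w 0.0752 tilt [ 0.016 -0.008] dq [-0.08  0.36  0.18  0.17  0.18 -0.55 -0.14]
rows 2 dist [-0.0047  0.0049 -0.0309] rv [ 1.   0.3 -0.4]
[[0.075,0.0021,-0.003,0.0154,0.5,0.1,-0.2],[0.075,0.002,-0.0028,0.0154,0.5,0.1,-0.2]]
```

Request:
jog_arm(steps=[[[0.075,0.002,-0.003,0.01,0.6,0.1,-0.2],[0.075,0.002,-0.003,0.01,0.4,0,-0.2],[0.075,0,0,0.006,0,0,0],[0.075,0,0,0,0,0,0]]])

```text
t: 6.55
position: [0.5278, -0.2284, 0.0445]
tool_rot: [-2.395, -2.028, 0.011]
force: [0.8, 1.0, -0.2]
grip_width: 0.0748
```

Run:
```python
from plan import *
st();go([.531,-.2285,.044],80.6,.075,n=2)
crop("side",(255,110,375,210),"s6");st()
```

```text
6.55 [ 0.5278 -0.2284  0.0445] yaw 80.5 F [ 0.8  1.  -0.2] w 0.0748 tilt [-0.008 -0.002] dq [-0.01  0.   -0.    0.01 -0.    0.01 -0.  ]
rows 2 dist [ 0.0032 -0.0001 -0.0005] rv [-0.4  0.2 -0.1]
[[0.075,0.0002,0.0016,0.0002,-0.2,0.1,-0.1],[0.075,0.0002,0.0016,0.0002,-0.2,0.1,-0.1]]
6.6 [ 0.5279 -0.2283  0.0449] yaw 80.51 F [ 0.7 -0.4 -1.3] w 0.0749 tilt [-0.007 -0.002] dq [ 0.   -0.02 -0.01 -0.02 -0.    0.01  0.  ]
```

View pics/s6.png

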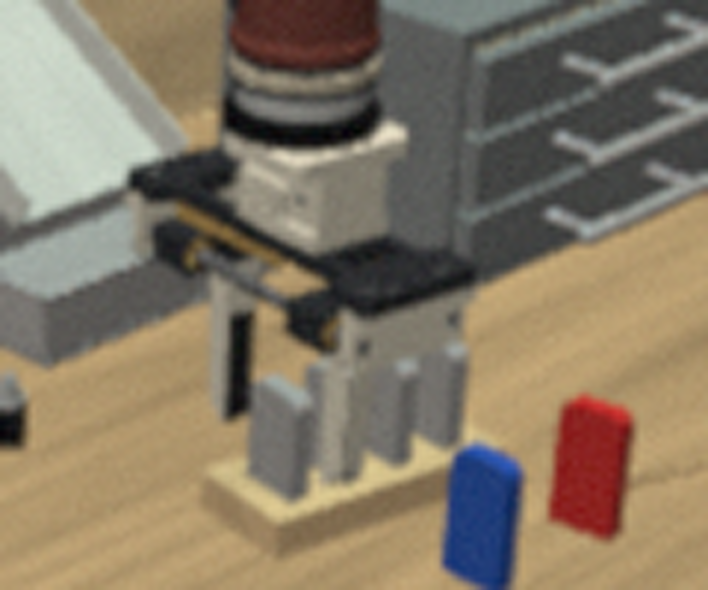

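Run:
```python
from plan import *
o=env.get_obs();p=o["position"];M=Ro.from_rotvec(o["tool_rot"]).as_matrix()
for sy in(1,-1):
    for sx in (-.0075,.0075):
        for dz in(0,-.03): print(sy,sx,dz,np.round((proj("side",p+M@[sx,sy*.0375,dz])[0]-[255,110]+.5)*5.9))
for q in [(.5313,-.2285),(.5259,-.2618)]:
    for z in (.022,.078):
        print(q,z,np.round((proj("side",[q[0],q[1],z])[0]-[255,110]+.5)*5.9))
```

```text
1 -0.0075 0 [246. 415.]
1 -0.0075 -0.03 [248. 363.]
1 0.0075 0 [223. 422.]
1 0.0075 -0.03 [225. 370.]
-1 -0.0075 0 [339. 473.]
-1 -0.0075 -0.03 [342. 419.]
-1 0.0075 0 [315. 481.]
-1 0.0075 -0.03 [318. 427.]
(0.5313, -0.2285) 0.022 [273. 484.]
(0.5313, -0.2285) 0.078 [278. 387.]
(0.5259, -0.2618) 0.022 [324. 466.]
(0.5259, -0.2618) 0.078 [331. 370.]
```

Request:
jog_arm(steps=[[[0.03,0,0.0035,0,0,0,0],[0.03,0,0,0,0,0,0],[0.03,0,0,0,0,0,0],[0.03,0,0,0,0,0,0],[0.03,0,0,0,0,0,0],[0.03,0,0,0,0,0,0],[0.03,0,0,0,0,0,0]]], newtons=25)

```text
t: 7.18
position: [0.533, -0.2292, 0.0471]
tool_rot: [-2.398, -2.03, 0.009]
force: [-1.6, 0.1, -1.4]
grip_width: 0.0361
```

Run:
```python
from plan import *
st();s=go([.531,-.2285,.14],80.6,.03,n=6);s=go(jw(.03,0,.14),89.9,.03,start=s);
```

```text
7.18 [ 0.533  -0.2292  0.0471] yaw 80.5 F [-1.6  0.1 -1.4] w 0.0361 tilt [-0.005 -0.003] dq [ 0.   -0.    0.    0.   -0.   -0.01 -0.  ]
rows 6 dist [-0.002   0.0007  0.0929] rv [-0.2  0.2 -0.1]
[[0.03,0.0,-0.0004,-0.0155,-0.0,0.0,-0.0],[0.03,0.0,-0.0004,-0.0155,-0.0,0.0,-0.0],[0.03,0.0,-0.0004,-0.0155,-0.0,0.0,-0.0],[0.03,0.0,-0.0004,-0.0155,-0.0,0.0,-0.0],[0.03,0.0,-0.0004,-0.0155,-0.0,0.0,-0.0],[0.03,0.0001,-0.0004,-0.0155,-0.0,0.0,-0.0]]
rows 11 dist [-0.0209  0.3975  0.    ] rv [ 0.   0.  -9.3]
[[0.03,0.0353,-0.0078,0.0,0.0,0.0,-0.8],[0.03,0.0355,-0.0073,0.0,0.0,0.0,-0.8],[0.03,0.0356,-0.0067,0.0,0.0,0.0,-0.8],[0.03,0.0356,-0.0062,0.0,0.0,0.0,-0.8],[0.03,0.0357,-0.0057,0.0,0.0,0.0,-0.8],[0.03,0.0358,-0.0052,0.0,0.0,0.0,-0.8],[0.03,0.0359,-0.0046,0.0,0.0,0.0,-0.8],[0.03,0.036,-0.0041,0.0,0.0,0.0,-0.8],[0.03,0.036,-0.0036,0.0,0.0,0.0,-0.8],[0.03,0.0361,-0.003,0.0,0.0,0.0,-0.8],[0.03,0.0361,-0.0025,0.0,0.0,0.0,-0.8]]
```

Request:
jog_arm(steps=[[[0.03,0,0,-0.012,0,0,0],[0.03,0,0,-0.015,0,0,0],[0.03,0,0,-0.018,0,0,0],[0.03,0,0,-0.02,0,0,0],[0.03,0,0,-0.02,0,0,0],[0.03,0.01,-0.002,-0.01,0,0,0],[0.03,0.02,-0.005,0,0,0,-0.7],[0.03,0.03,-0.006,0,0,0,-1],[0.03,0.035,-0.0065,0,0,0,-1],[0.03,0.035,-0.006,0,0,0,-1],[0.03,0.035,-0.006,0,0,0,-1],[0.03,0.035,-0.005,0,0,0,-1],[0.03,0.035,-0.0045,0,0,0,-1],[0.03,0.035,-0.004,0,0,0,-1],[0.03,0.035,-0.0035,0,0,0,-1]]])

```text
t: 8.43
position: [0.5119, 0.0859, 0.1409]
tool_rot: [-2.251, -2.191, 0.017]
force: [-0.2, 0.4, -0.9]
grip_width: 0.0359
```

Run:
```python
from plan import *
st();s=go(jw(.04,0,.11),89.9,.03);
crop("side",(165,110,325,230),"s7")
```

```text
8.43 [0.5119 0.0859 0.1409] yaw 88.44 F [-0.2  0.4 -0.9] w 0.0359 tilt [-0.008 -0.007] dq [-0.84  0.05 -0.05 -0.08  0.03  0.04 -0.65]
rows 3 dist [-0.0019  0.0931 -0.0309] rv [-0.5  0.4 -1.5]
[[0.03,0.0311,-0.0014,0.0101,-0.2,0.1,-0.5],[0.03,0.0311,-0.0012,0.0102,-0.2,0.1,-0.5],[0.03,0.0311,-0.0009,0.0102,-0.2,0.1,-0.5]]
```

View pics/s7.png

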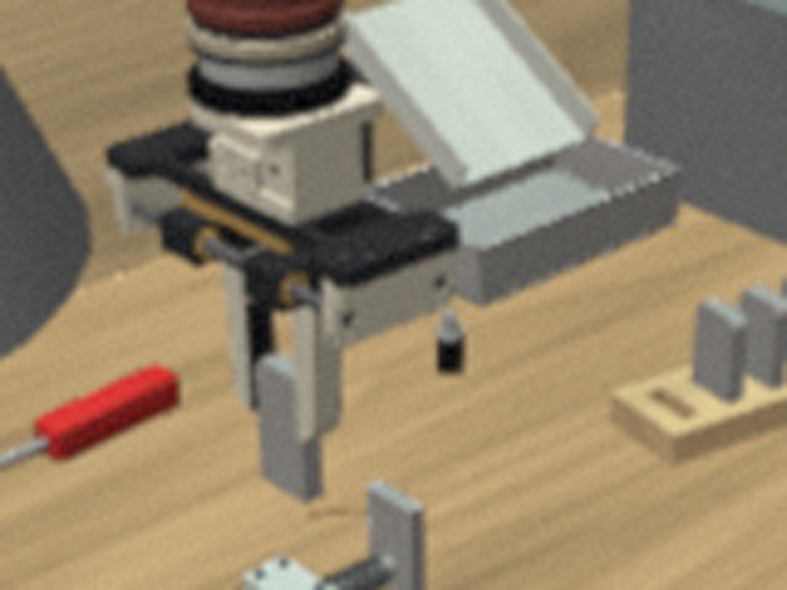

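Request:
jog_arm(steps=[[[0.03,0.031,-0.001,0.008,-0.2,0.1,-0.5],[0.03,0.028,-0.001,0.008,-0.2,0.1,-0.5],[0.03,0.02,-0.001,0.008,0,0,-0.3],[0.03,0.008,0,0.003,0,0,0],[0.03,0,0,0,0,0,0],[0.03,0,0,0,0,0,0]]])

```text
t: 8.98
position: [0.5028, 0.1917, 0.1137]
tool_rot: [-2.189, -2.242, -0.007]
force: [-1.0, -0.2, -0.4]
grip_width: 0.0361
```

Run:
```python
from plan import *
st();s=go(jw(.04,0,.11),89.9,.03);
crop("side",(135,135,265,290),"s8"); crop("top",(120,165,230,245),"t8");st()
```

```text
8.98 [0.5028 0.1917 0.1137] yaw 91.37 F [-1.  -0.2 -0.4] w 0.0361 tilt [-0.003  0.009] dq [-0.01  0.01  0.    0.01  0.   -0.   -0.  ]
rows 1 dist [ 0.0073 -0.0127 -0.0037] rv [-0.1 -0.5  1.5]
[[0.03,-0.0129,0.007,0.0036,-0.1,-0.5,1.5]]
9.08 [0.5034 0.1905 0.114 ] yaw 91.23 F [-0.2 -0.4 -0.6] w 0.0358 tilt [-0.002  0.009] dq [ 0.02 -0.    0.01 -0.01  0.   -0.   -0.  ]
```

View pics/s8.png

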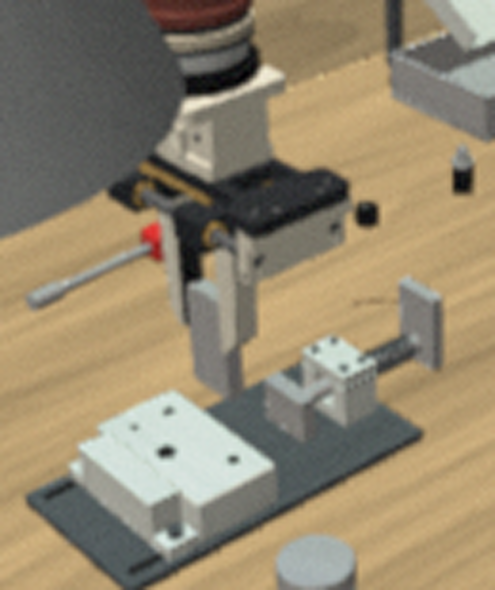

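View pics/t8.png

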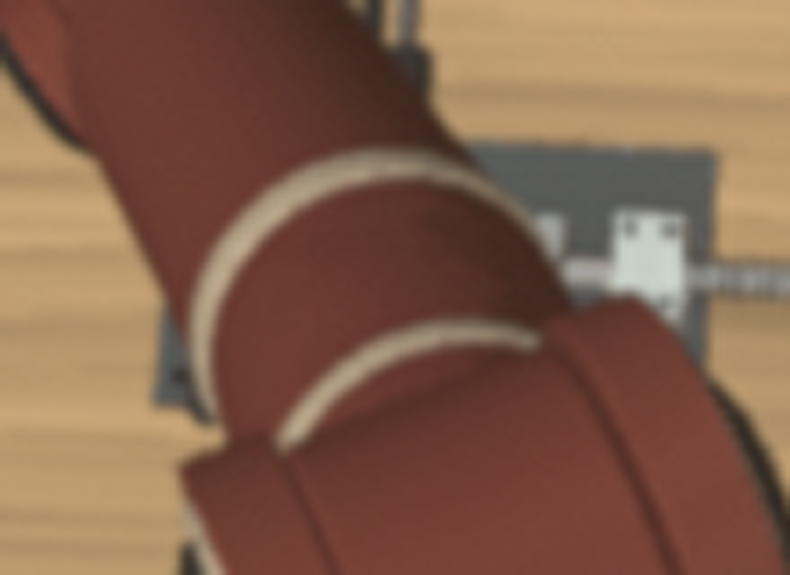

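```bash
cat > ov.py <<'E'
from plan import *
def box(n,C,box_,name,s=8,im=None):
    # C list of list-of-8 corner world points
    im=env.get_image(n) if im is None else im
    l,t,r,b=box_; s=min(790/(r-l),590/(b-t))
    c=cv2.resize(im[t:b,l:r],None,fx=s,fy=s,interpolation=cv2.INTER_CUBIC)[:,:,::-1].copy()
    for W in C:
        q=((proj(n,np.array(W))-[l,t]+.5)*s).astype(int)
        for i in range(8):
            for j in range(i):
                if bin(i^j).count("1")==1: cv2.line(c,tuple(map(int,q[i])),tuple(map(int,q[j])),(0,0,255),1)
    cv2.imwrite(f"pics/{name}.png",c)
def corners(lo,hi): return np.array([[ (lo,hi)[i&1][0],(lo,hi)[(i>>1)&1][1],(lo,hi)[(i>>2)&1][2]] for i in range(8)])
def held(drop=.039):
    o=env.get_obs();M=Ro.from_rotvec(o["tool_rot"]).as_matrix()
    return corners((-.006,-.018,drop-.07),(.006,.018,drop))@M.T+o["position"]
def jb(lo,hi): return np.array([jw(*v) for v in corners(lo,hi)])
E
python3 - <<'E'
from ov import *
box("side",[held(),jb((.048,-.056,.008),(.108,.056,.039)),jb((-.01,-.02,.010),(0,.02,.042)),jb((-.062,-.022,.008),(-.034,.022,.048)),jb((-.07,-.06,0),(.16,.06,.008))],(140,190,255,285),"s9")
st()
E
```

```text
9.13 [0.5038 0.19   0.1141] yaw 91.17 F [ 0.5 -0.9 -0.8] w 0.0357 tilt [-0.001  0.009] dq [ 0.01 -0.    0.01 -0.    0.   -0.   -0.  ]
```

View pics/s9.png

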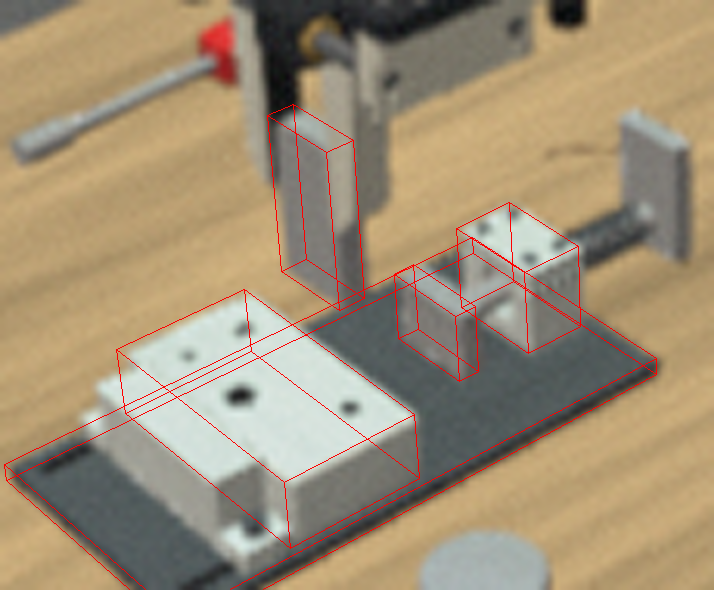

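Request:
jog_arm(steps=[[[0.03,-0.007,0.004,0.005,0,-0.3,0.8],[0.03,-0.005,0.003,0.01,0,-0.2,0.6],[0.03,0,0,0.012,0,0,0],[0.03,0,0,0.01,0,0,0],[0.03,0,0,0.005,0,0,0],[0.03,0,0,0,0,0,0]]])

```text
t: 9.63
position: [0.5154, 0.1673, 0.0691]
tool_rot: [2.241, 2.193, -0.004]
force: [0.2, 0.5, 0.3]
grip_width: 0.0358
```

Run:
```python
from plan import *
st();s=go(jw(.04,0,.048),89.9,.03,n=1);
```

```text
9.63 [0.5154 0.1673 0.0691] yaw 88.75 F [0.2 0.5 0.3] w 0.0358 tilt [ 0.002 -0.006] dq [ 0.01  0.01  0.01  0.    0.   -0.   -0.  ]
rows 1 dist [-0.0053  0.0117 -0.0211] rv [ 0.1  0.3 -1.2]
[[0.03,0.0117,-0.0056,0.021,0.1,0.3,-1.2]]
```

Request:
jog_arm(steps=[[[0.03,0.007,-0.0035,0,0,0.2,-0.7],[0.03,0,0,0,0,0,0],[0.03,0,0,0,0,0,0]]])

```text
t: 9.88
position: [0.5117, 0.1742, 0.0684]
tool_rot: [2.23, 2.208, -0.002]
force: [0.5, 0.0, -1.3]
grip_width: 0.036
```

Run:
```python
from plan import *
st();s=go(jw(.04,0,.048),89.9,.03,n=1);
```

```text
9.88 [0.5117 0.1742 0.0684] yaw 89.43 F [ 0.5  0.  -1.3] w 0.036 tilt [ 0.001 -0.003] dq [-0.02 -0.01 -0.02  0.   -0.02 -0.    0.  ]
rows 1 dist [-0.0017  0.0048 -0.0204] rv [ 0.1  0.2 -0.5]
[[0.03,0.0049,-0.0017,0.0204,0.1,0.2,-0.5]]
```

Request:
jog_arm(steps=[[[0.03,0.005,-0.0015,0,0,0.2,-0.4],[0.03,0,0,0,0,0,0],[0.03,0,0,0.018,0,0,0],[0.03,0,0,0,0,0,0],[0.03,0,0,0,0,0,0]]])

```text
t: 10.3
position: [0.5114, 0.181, 0.0527]
tool_rot: [2.219, 2.22, 0.008]
force: [0.1, 0.5, -0.7]
grip_width: 0.0358
```

Run:
```python
from ov import *
st();s=go(jw(.04,0,.048),89.9,.03,n=1);
box("side",[held(),jb((.048,-.056,.008),(.108,.056,.039)),jb((-.01,-.02,.010),(0,.02,.042))],(140,190,255,285),"s10")
st()
```

```text
10.3 [0.5114 0.181  0.0527] yaw 90.01 F [ 0.1  0.5 -0.7] w 0.0358 tilt [0.006 0.002] dq [-0.    0.02  0.01  0.02  0.   -0.   -0.  ]
rows 1 dist [-0.0014 -0.002  -0.0047] rv [ 0.3 -0.1  0.1]
[[0.03,-0.002,-0.0014,0.0047,0.3,-0.1,0.1]]
10.35 [0.511  0.1808 0.0525] yaw 90.0 F [-0.1 -0.5 -1.5] w 0.036 tilt [0.005 0.002] dq [ 0.   -0.   -0.01  0.   -0.    0.    0.  ]
```

View pics/s10.png

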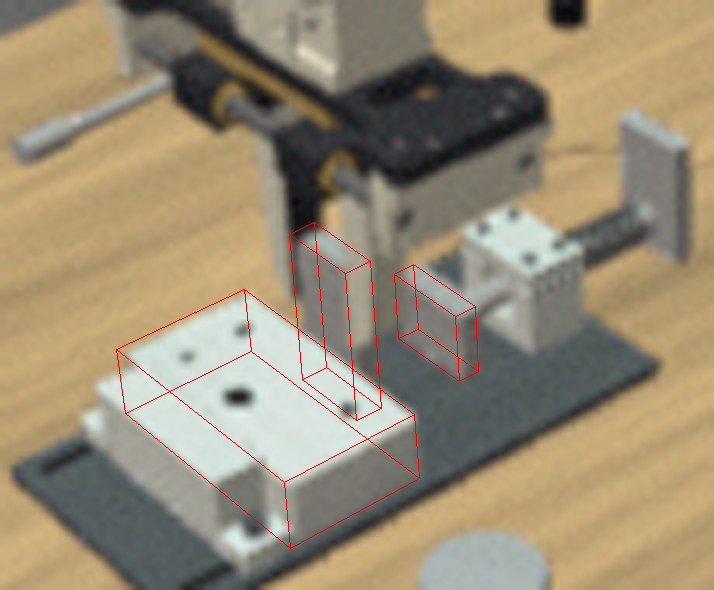

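Request:
jog_arm(steps=[[[0.03,-0.001,-0.001,0.005,0.2,0,0],[0.03,0,0,0,0,0,0]]])

```text
t: 10.52
position: [0.5105, 0.1804, 0.0483]
tool_rot: [2.221, 2.222, 0.006]
force: [-0.2, -0.7, -0.2]
grip_width: 0.0357
```

Request:
jog_arm(steps=[[[0.03,0,0,0.002,0,0,0],[0.03,0,0,0,0,0,0]]])

```text
t: 10.68
position: [0.511, 0.181, 0.047]
tool_rot: [2.221, 2.222, 0.009]
force: [0.5, 0.3, -1.2]
grip_width: 0.0359
```

Request:
jog_arm(steps=[[[0.03,-0.0005,0,0.002,0,0,0],[0.03,0,0,0.001,0,0,0]]])

```text
t: 10.85
position: [0.511, 0.1811, 0.0465]
tool_rot: [2.22, 2.221, 0.01]
force: [-1.2, -1.3, 4.8]
grip_width: 0.0359
```

Run:
```python
from ov import *
st();env.get_image("top");st()
```

```text
10.85 [0.511  0.1811 0.0465] yaw 90.03 F [-1.2 -1.3  4.8] w 0.0359 tilt [0.005 0.004] dq [-0.01 -0.    0.01  0.    0.   -0.   -0.01]
10.9 [0.511  0.1811 0.0465] yaw 90.03 F [-1.5 -1.6  7.6] w 0.0357 tilt [0.005 0.004] dq [ 0.  0.  0.  0. -0. -0.  0.]
```

Request:
jog_arm(steps=[[[0.055,0,0,-0.0005,0,0,0],[0.055,0,0,0,0,0,0],[0.055,0,0,0,0,0,0],[0.055,0,0,0,0,0,0],[0.06,0,0,-0.012,0,0,0],[0.06,0,0,-0.02,0,0,0],[0.065,0,0,-0.02,0,0,0],[0.07,0,0,-0.015,0,0,0]]])

```text
t: 11.57
position: [0.5086, 0.1798, 0.1125]
tool_rot: [-2.219, -2.221, 0.001]
force: [-0.1, 0.6, 0.3]
grip_width: 0.0673
```

Run:
```python
from ov import *
st();go([.526,-.2617,.115],80.6,.07)
box("side",[jb((.034,-.018,.008),(.046,.018,.078)),jb((.048,-.056,.008),(.108,.056,.039)),jb((-.01,-.02,.010),(0,.02,.042))],(140,190,255,285),"s11")
```

```text
11.57 [0.5086 0.1798 0.1125] yaw 90.06 F [-0.1  0.6  0.3] w 0.0673 tilt [-0.002  0.001] dq [ 0.1  -0.25 -0.13 -0.15 -0.15  0.42  0.13]
rows 12 dist [ 0.0174 -0.4415  0.0025] rv [-0.1 -0.1  9.5]
[[0.07,-0.0368,0.0014,-0.0003,-0.0,-0.0,0.8],[0.07,-0.0368,0.0019,-0.0003,-0.0,-0.0,0.8],[0.07,-0.0367,0.0024,-0.0002,-0.0,-0.0,0.8],[0.07,-0.0367,0.0029,-0.0002,-0.0,-0.0,0.8],[0.07,-0.0367,0.0034,-0.0002,-0.0,-0.0,0.8],[0.07,-0.0366,0.0039,-0.0002,-0.0,-0.0,0.8],[0.07,-0.0366,0.0044,-0.0002,-0.0,-0.0,0.8],[0.07,-0.0365,0.0049,-0.0002,-0.0,-0.0,0.8],[0.07,-0.0364,0.0054,-0.0002,-0.0,-0.0,0.8],[0.07,-0.0363,0.0059,-0.0002,-0.0,-0.0,0.8],[0.07,-0.0363,0.0064,-0.0002,-0.0,-0.0,0.8],[0.07,-0.0362,0.0069,-0.0002,-0.0,-0.0,0.8]]
```

View pics/s11.png

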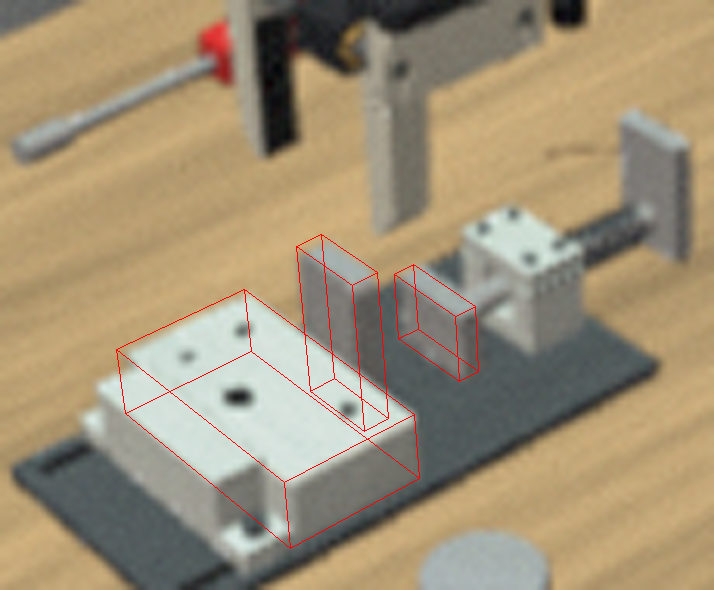

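Request:
jog_arm(steps=[[[0.07,-0.02,0.0015,0,0,0,0.8],[0.07,-0.035,0.002,0,0,0,0.8],[0.07,-0.04,0.0025,0,0,0,0.8],[0.07,-0.04,0.003,0,0,0,0.8],[0.07,-0.04,0.0035,0,0,0,0.8],[0.07,-0.04,0.004,0,0,0,0.8],[0.07,-0.04,0.0045,0,0,0,0.8],[0.07,-0.04,0.005,0,0,0,0.8],[0.07,-0.04,0.0055,0,0,0,0.8],[0.07,-0.035,0.006,0,0,0,0.8],[0.07,-0.025,0.0065,0,0,0,0.7],[0.07,-0.015,0.004,0,0,0,0.3],[0.07,-0.005,0,0,0,0,0],[0.07,0,0,0,0,0,0],[0.07,0,0,0,0,0,0]]])

```text
t: 12.87
position: [0.5291, -0.2518, 0.1018]
tool_rot: [-2.386, -2.034, -0.017]
force: [0.2, 0.8, -1.1]
grip_width: 0.0701
```

Run:
```python
from ov import *
st();go([.528,-.2635,.085],80.6,.07,n=1)
```

```text
12.87 [ 0.5291 -0.2518  0.1018] yaw 80.91 F [ 0.2  0.8 -1.1] w 0.0701 tilt [0.004 0.012] dq [ 0.    0.01 -0.    0.01 -0.   -0.   -0.  ]
rows 1 dist [-0.0011 -0.0117 -0.0168] rv [ 0.1 -0.7  0.3]
[[0.07,-0.0119,0.0007,0.0166,0.1,-0.7,0.3]]
```

Request:
jog_arm(steps=[[[0.07,-0.012,0.001,0,0,-0.7,0.3],[0.07,0,0,0,0,0,0],[0.07,0,0,0.015,0,0,0],[0.07,0,0,0,0,0,0],[0.07,0,0,0,0,0,0]]])

```text
t: 13.28
position: [0.5298, -0.2568, 0.087]
tool_rot: [2.384, 2.045, 0.005]
force: [1.1, -0.4, -0.5]
grip_width: 0.0698
```

Run:
```python
from ov import *
st();go([.528,-.2635,.045],80.6,.07,n=1)
```

```text
13.28 [ 0.5298 -0.2568  0.087 ] yaw 81.26 F [ 1.1 -0.4 -0.5] w 0.0698 tilt [0.003 0.002] dq [-0.02  0.02 -0.    0.03  0.01 -0.   -0.01]
rows 1 dist [-0.0018 -0.0067 -0.042 ] rv [ 0.1 -0.1  0.7]
[[0.07,-0.007,-0.0009,0.042,0.1,-0.1,0.7]]
```

Request:
jog_arm(steps=[[[0.07,-0.0075,-0.001,0,0,0,0.6],[0.07,0,0,0,0,0,0],[0.07,0,0,0,0,0,0]]])

```text
t: 13.53
position: [0.5286, -0.2624, 0.0884]
tool_rot: [2.391, 2.036, 0.007]
force: [-0.4, 1.8, -0.1]
grip_width: 0.0701
```

Run:
```python
from ov import *
st();go([.528,-.2635,.045],80.6,.07,n=1)
```

```text
13.53 [ 0.5286 -0.2624  0.0884] yaw 80.83 F [-0.4  1.8 -0.1] w 0.0701 tilt [0.004 0.002] dq [ 0.01 -0.01  0.02 -0.01  0.01  0.01 -0.  ]
rows 1 dist [-0.0006 -0.0011 -0.0434] rv [ 0.2 -0.2  0.2]
[[0.07,-0.0013,-0.0006,0.0434,0.2,-0.2,0.2]]
```

Request:
jog_arm(steps=[[[0.07,-0.001,-0.001,0.014,0.2,-0.2,0.2],[0.07,0,0,0.012,0,0,0],[0.07,0,0,0.01,0,0,0],[0.07,0,0,0,0,0,0],[0.07,0,0,0,0,0,0]]])

```text
t: 13.95
position: [0.529, -0.2642, 0.0525]
tool_rot: [2.393, 2.028, 0.003]
force: [0.2, 0.1, 0.5]
grip_width: 0.0699
```

Run:
```python
from ov import *
st();go([.528,-.2635,.045],80.6,.07,n=1)
crop("side",(255,110,375,210),"s12")
```

```text
13.95 [ 0.529  -0.2642  0.0525] yaw 80.57 F [0.2 0.1 0.5] w 0.0699 tilt [ 0.004 -0.002] dq [-0.    0.02  0.    0.01  0.   -0.   -0.  ]
rows 1 dist [-0.001   0.0007 -0.0075] rv [ 0.3  0.1 -0. ]
[[0.07,0.0006,-0.0012,0.0075,0.3,0.1,-0.0]]
```

View pics/s12.png

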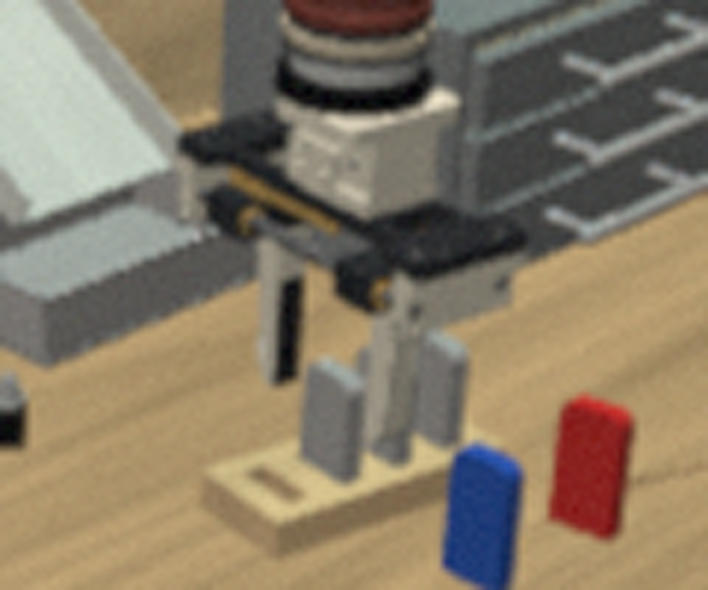

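Fingers straddle plate 2 (at ~(335,420) in the crop). Lower 8 mm more and grip.

Request:
jog_arm(steps=[[[0.07,0,-0.001,0.009,0.3,0,0],[0.03,0,0,0,0,0,0],[0.03,0,0,0,0,0,0],[0.03,0,0,0,0,0,0],[0.03,0,0,0,0,0,0],[0.03,0,0,0,0,0,0],[0.03,0,0,0,0,0,0],[0.03,0,0,0,0,0,0]]])

```text
t: 14.67
position: [0.526, -0.264, 0.0437]
tool_rot: [-2.395, -2.029, 0.008]
force: [-0.8, 0.7, -0.7]
grip_width: 0.0355
```

Run:
```python
from ov import *
st();go(jw(.026,0,.14),89.9,.07,n=11)
```

```text
14.67 [ 0.526  -0.264   0.0437] yaw 80.55 F [-0.8  0.7 -0.7] w 0.0355 tilt [-0.005 -0.001] dq [ 0.   -0.    0.    0.01 -0.    0.02  0.  ]
rows 11 dist [-0.016   0.429   0.0963] rv [-0.3  0.1 -9.4]
[[0.07,0.0382,-0.0079,-0.0088,-0.0,0.0,-0.9],[0.07,0.0383,-0.0073,-0.0088,-0.0,0.0,-0.9],[0.07,0.0384,-0.0067,-0.0088,-0.0,0.0,-0.9],[0.07,0.0385,-0.0062,-0.0088,-0.0,0.0,-0.9],[0.07,0.0386,-0.0056,-0.0088,-0.0,0.0,-0.9],[0.07,0.0387,-0.005,-0.0088,-0.0,0.0,-0.9],[0.07,0.0388,-0.0044,-0.0088,-0.0,0.0,-0.9],[0.07,0.0388,-0.0038,-0.0088,-0.0,0.0,-0.9],[0.07,0.0389,-0.0033,-0.0088,-0.0,0.0,-0.9],[0.07,0.0389,-0.0027,-0.0088,-0.0,0.0,-0.9],[0.07,0.039,-0.0021,-0.0088,-0.0,0.0,-0.9]]
```

Request:
jog_arm(steps=[[[0.03,0,0,-0.012,0,0,0],[0.03,0,0,-0.015,0,0,0],[0.03,0,0,-0.018,0,0,0],[0.03,0,0,-0.02,0,0,0],[0.03,0,0,-0.02,0,0,0],[0.03,0.02,-0.004,-0.008,0,0,-0.5],[0.03,0.035,-0.006,0,0,0,-0.9],[0.03,0.04,-0.006,0,0,0,-0.9],[0.03,0.04,-0.006,0,0,0,-0.9],[0.03,0.04,-0.005,0,0,0,-0.9],[0.03,0.04,-0.005,0,0,0,-0.9],[0.03,0.04,-0.004,0,0,0,-0.9],[0.03,0.04,-0.003,0,0,0,-0.9],[0.03,0.04,-0.002,0,0,0,-0.9],[0.03,0.035,-0.001,0,0,0,-0.9],[0.03,0.02,0,0,0,0,-0.5],[0.03,0.012,0,0,0,0,0],[0.03,0.005,0,0,0,0,0],[0.03,0,0,0,0,0,0],[0.03,0,0,0,0,0,0]]])

```text
t: 16.33
position: [0.525, 0.1714, 0.1523]
tool_rot: [2.199, 2.222, 0.039]
force: [-0.6, -0.3, -0.7]
grip_width: 0.0358
```

Run:
```python
from ov import *
st();go(jw(.024,0,.12),89.9,.03,n=1)
```

```text
16.33 [0.525  0.1714 0.1523] yaw 90.62 F [-0.6 -0.3 -0.7] w 0.0358 tilt [0.028 0.007] dq [-0.01 -0.01 -0.    0.    0.    0.   -0.  ]
rows 1 dist [-0.015  -0.0084 -0.0323] rv [ 1.6 -0.4  0.7]
[[0.03,-0.0085,-0.016,0.0318,1.6,-0.4,0.7]]
```

Request:
jog_arm(steps=[[[0.03,-0.008,-0.014,0.005,1.6,-0.4,0.7],[0.03,0,0,0,0,0,0],[0.03,0,0,0.025,0,0,0],[0.03,0,0,0,0,0,0],[0.03,0,0,0,0,0,0]]])

```text
t: 16.75
position: [0.5107, 0.1545, 0.1215]
tool_rot: [2.236, 2.204, -0.008]
force: [0.9, -0.2, -1.0]
grip_width: 0.0362
```

Run:
```python
from ov import *
st();go(jw(.024,0,.10),89.9,.03,n=1)
box("side",[held(.0357),jb((.033,-.018,.008),(.045,.018,.078))],(140,180,255,275),"s13")
```

```text
16.75 [0.5107 0.1545 0.1215] yaw 89.17 F [ 0.9 -0.2 -1. ] w 0.0362 tilt [-0.002 -0.005] dq [ 0.02  0.03  0.02  0.06  0.01  0.01 -0.01]
rows 1 dist [-0.0006  0.0085 -0.0215] rv [-0.1  0.3 -0.7]
[[0.03,0.0086,-0.0007,0.0215,-0.1,0.3,-0.7]]
```

View pics/s13.png

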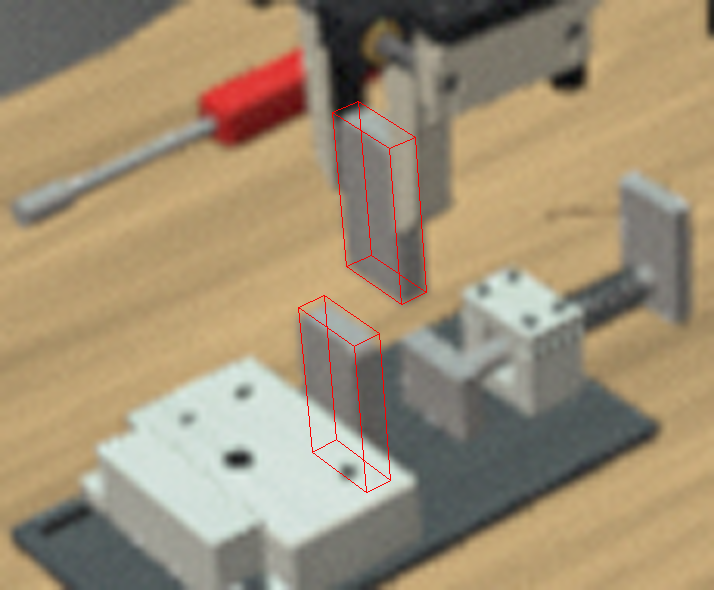

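Request:
jog_arm(steps=[[[0.03,0.0085,-0.001,0.005,0,0.3,-0.7],[0.03,0,0,0,0,0,0],[0.03,0,0,0.018,0,0,0],[0.03,0,0,0,0,0,0],[0.03,0,0,0,0,0,0]]])

```text
t: 17.22
position: [0.5117, 0.1633, 0.1008]
tool_rot: [2.225, 2.217, 0.005]
force: [0.6, 0.7, -0.4]
grip_width: 0.0364
```

Run:
```python
from ov import *
st();go(jw(.024,0,.0437),89.9,.03,n=1)
```

```text
17.22 [0.5117 0.1633 0.1008] yaw 89.8 F [ 0.6  0.7 -0.4] w 0.0364 tilt [0.002 0.002] dq [-0.    0.02  0.    0.02  0.    0.   -0.  ]
rows 1 dist [-0.0016 -0.0003 -0.0571] rv [ 0.1 -0.1 -0.1]
[[0.03,-0.0004,-0.0018,0.0571,0.1,-0.1,-0.1]]
```

Request:
jog_arm(steps=[[[0.03,0,-0.001,0.015,0,0,0],[0.03,0,0,0.012,0,0,0],[0.03,0,0,0.01,0,0,0],[0.03,0,0,0,0,0,0],[0.03,0,0,0,0,0,0]]])

```text
t: 17.63
position: [0.5139, 0.1654, 0.0668]
tool_rot: [2.222, 2.216, 0.016]
force: [-0.5, 0.2, -0.8]
grip_width: 0.0359
```

Run:
```python
from ov import *
st();go(jw(.024,0,.0437),89.9,.03,n=1)
box("side",[held(.0357),jb((.033,-.018,.008),(.045,.018,.078))],(140,180,255,275),"s14")
```

```text
17.63 [0.5139 0.1654 0.0668] yaw 89.84 F [-0.5  0.2 -0.8] w 0.0359 tilt [0.01  0.005] dq [ 0.    0.01  0.    0.01  0.    0.   -0.  ]
rows 1 dist [-0.0038 -0.0024 -0.0231] rv [ 0.6 -0.3 -0.1]
[[0.03,-0.0025,-0.0041,0.0231,0.6,-0.3,-0.1]]
```

View pics/s14.png

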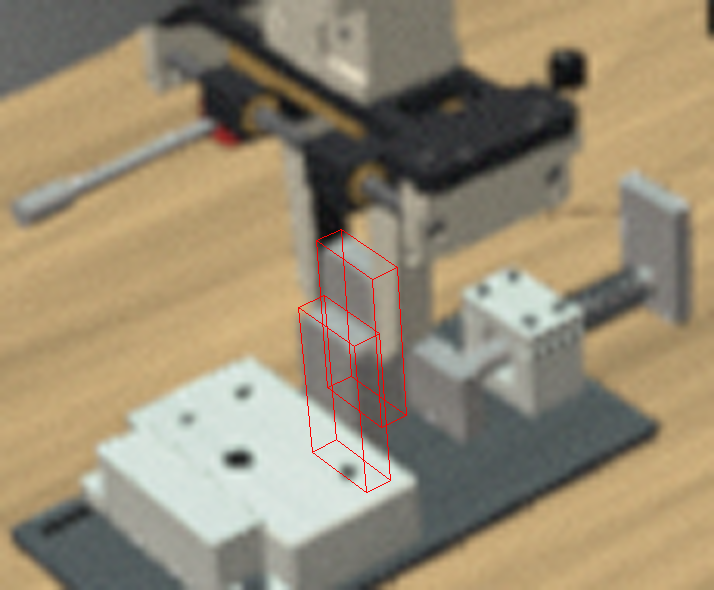

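Request:
jog_arm(steps=[[[0.03,-0.003,-0.003,0.002,0.5,-0.3,0],[0.03,0,0,0,0,0,0],[0.03,0,0,0.015,0,0,0],[0.03,0,0,0,0,0,0],[0.03,0,0,0,0,0,0]]])

```text
t: 18.1
position: [0.5127, 0.1627, 0.0525]
tool_rot: [2.222, 2.215, 0.007]
force: [0.5, 0.0, -0.5]
grip_width: 0.0358
```

Run:
```python
from ov import *
st();go(jw(.024,0,.0437),89.9,.03,n=1)
```

```text
18.1 [0.5127 0.1627 0.0525] yaw 89.81 F [ 0.5  0.  -0.5] w 0.0358 tilt [0.006 0.   ] dq [ 0.    0.02  0.    0.02  0.    0.   -0.01]
rows 1 dist [-0.0027  0.0003 -0.0088] rv [ 0.3 -0.  -0.1]
[[0.03,0.0003,-0.0027,0.0088,0.3,-0.0,-0.1]]
```

Request:
jog_arm(steps=[[[0.03,-0.0005,-0.002,0.008,0.3,0,0],[0.03,0,0,0,0,0,0],[0.03,0,0,0,0,0,0]]])

```text
t: 18.35
position: [0.5114, 0.1624, 0.0453]
tool_rot: [2.225, 2.217, 0.003]
force: [-0.5, -0.3, -0.6]
grip_width: 0.0358
```

Request:
jog_arm(steps=[[[0.03,0,0,0.002,0,0,0],[0.03,0,0,0.001,0,0,0]]])

```text
t: 18.52
position: [0.5116, 0.1626, 0.0434]
tool_rot: [2.225, 2.217, 0.004]
force: [-2.2, -1.2, 10.9]
grip_width: 0.0359
```

Touch-down (10.9 N). Release.

Request:
jog_arm(steps=[[[0.036,0,0,-0.0005,0,0,0],[0.05,0,0,0,0,0,0],[0.05,0,0,0,0,0,0],[0.05,0,0,0,0,0,0],[0.055,0,0,0,0,0,0],[0.06,0,0,-0.012,0,0,0],[0.06,0,0,-0.02,0,0,0],[0.065,0,0,-0.02,0,0,0],[0.07,0,0,-0.015,0,0,0],[0.07,0,0,0,0,0,0]]])

```text
t: 19.35
position: [0.5111, 0.1627, 0.1127]
tool_rot: [-2.225, -2.218, -0.002]
force: [0.1, 0.7, -0.1]
grip_width: 0.0691
```

Run:
```python
from ov import *
st();go([.5205,-.297,.115],80.6,.07)
box("side",[jb((.033,-.018,.008),(.045,.018,.078)),jb((.0177,-.018,.008),(.0297,.018,.078))],(140,190,255,285),"s15")
```

```text
19.35 [0.5111 0.1627 0.1127] yaw 89.82 F [ 0.1  0.7 -0.1] w 0.0691 tilt [0.001 0.001] dq [-0.    0.02  0.01  0.02  0.   -0.02 -0.  ]
rows 13 dist [ 0.0094 -0.4597  0.0023] rv [ 0.  -0.1  9.2]
[[0.07,-0.0354,0.0008,-0.0002,0.0,-0.0,0.7],[0.07,-0.0353,0.0013,-0.0002,0.0,-0.0,0.7],[0.07,-0.0353,0.0017,-0.0002,0.0,-0.0,0.7],[0.07,-0.0353,0.0021,-0.0002,0.0,-0.0,0.7],[0.07,-0.0353,0.0026,-0.0002,0.0,-0.0,0.7],[0.07,-0.0352,0.003,-0.0002,0.0,-0.0,0.7],[0.07,-0.0352,0.0035,-0.0002,0.0,-0.0,0.7],[0.07,-0.0352,0.0039,-0.0002,0.0,-0.0,0.7],[0.07,-0.0351,0.0043,-0.0002,0.0,-0.0,0.7],[0.07,-0.035,0.0048,-0.0002,0.0,-0.0,0.7],[0.07,-0.035,0.0052,-0.0002,0.0,-0.0,0.7],[0.07,-0.0349,0.0056,-0.0002,0.0,-0.0,0.7],[0.07,-0.0348,0.0061,-0.0002,0.0,-0.0,0.7]]
```

View pics/s15.png

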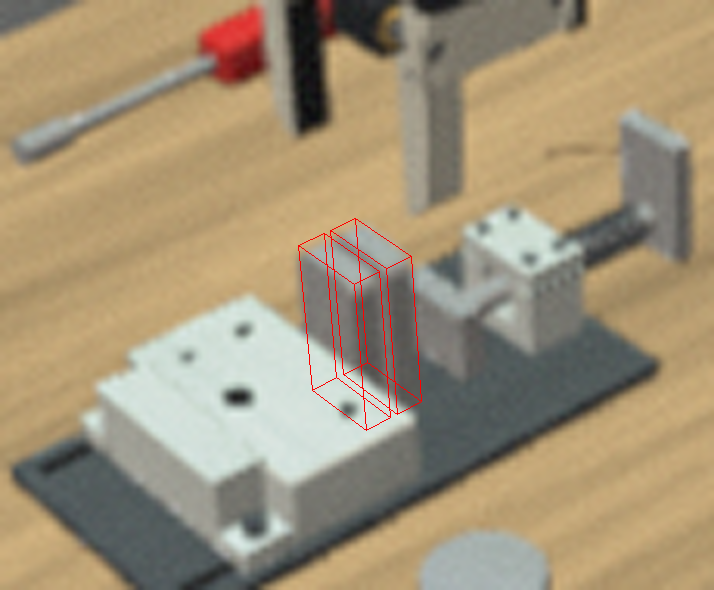

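Request:
jog_arm(steps=[[[0.07,-0.025,0.001,0,0,0,0.7],[0.07,-0.04,0.0015,0,0,0,0.8],[0.07,-0.04,0.002,0,0,0,0.8],[0.07,-0.04,0.0025,0,0,0,0.8],[0.07,-0.04,0.003,0,0,0,0.8],[0.07,-0.04,0.0035,0,0,0,0.8],[0.07,-0.04,0.004,0,0,0,0.8],[0.07,-0.04,0.0045,0,0,0,0.8],[0.07,-0.04,0.0045,0,0,0,0.8],[0.07,-0.035,0.005,0,0,0,0.8],[0.07,-0.03,0.005,0,0,0,0.7],[0.07,-0.02,0.003,0,0,0,0.3],[0.07,-0.012,0,0,0,0,0],[0.07,-0.005,0,0,0,0,0],[0.07,0,0,0,0,0,0],[0.07,0,0,0,0,0,0]]])

```text
t: 20.73
position: [0.507, -0.3007, 0.0877]
tool_rot: [-2.369, -2.024, 0.017]
force: [-0.3, -1.3, 0.4]
grip_width: 0.0696
```

Run:
```python
from ov import *
st();go([.5215,-.297,.09],80.6,.07,n=1)
```

```text
20.73 [ 0.507  -0.3007  0.0877] yaw 81.01 F [-0.3 -1.3  0.4] w 0.0696 tilt [-0.025  0.013] dq [-0.01  0.01 -0.01  0.02 -0.   -0.   -0.  ]
rows 1 dist [0.0145 0.0037 0.0023] rv [-1.5 -0.5  0.4]
[[0.07,0.006,0.0137,-0.0026,-1.5,-0.5,0.4]]
```

Request:
jog_arm(steps=[[[0.07,0.005,0.0135,-0.002,-1.4,-0.5,0.4],[0.07,0,0,0,0,0,0],[0.07,0,0,0,0,0,0]]])

```text
t: 20.98
position: [0.5237, -0.2915, 0.0894]
tool_rot: [-2.386, -2.039, -0.002]
force: [0.0, 0.3, 0.5]
grip_width: 0.07
```

Run:
```python
from ov import *
st();go([.5215,-.297,.045],80.6,.07,n=1)
```

```text
20.98 [ 0.5237 -0.2915  0.0894] yaw 81.03 F [0.  0.3 0.5] w 0.07 tilt [-0.     0.003] dq [-0.05 -0.01 -0.04 -0.   -0.02 -0.03 -0.01]
rows 1 dist [-0.0022 -0.0055 -0.0444] rv [-0.  -0.2  0.4]
[[0.07,-0.0059,-0.0013,0.0444,-0.0,-0.2,0.4]]
```

Request:
jog_arm(steps=[[[0.07,-0.006,-0.0015,0,0,-0.2,0.4],[0.07,0,0,0,0,0,0],[0.07,0,0,0.014,0,0,0],[0.07,0,0,0.012,0,0,0],[0.07,0,0,0.01,0,0,0],[0.07,0,0,0,0,0,0],[0.07,0,0,0,0,0,0]]])

```text
t: 21.57
position: [0.5237, -0.2934, 0.0532]
tool_rot: [2.387, 2.039, 0.002]
force: [-0.3, -0.6, 0.0]
grip_width: 0.07
```

Run:
```python
from ov import *
st();go([.5215,-.297,.045],80.6,.07,n=1)
crop("side",(255,110,375,210),"s16")
```

```text
21.57 [ 0.5237 -0.2934  0.0532] yaw 81.02 F [-0.3 -0.6  0. ] w 0.07 tilt [ 0.002 -0.001] dq [-0.    0.02  0.01  0.02  0.   -0.01 -0.  ]
rows 1 dist [-0.0022 -0.0036 -0.0082] rv [0.1 0.  0.4]
[[0.07,-0.0039,-0.0017,0.0082,0.1,0.0,0.4]]
```

View pics/s16.png

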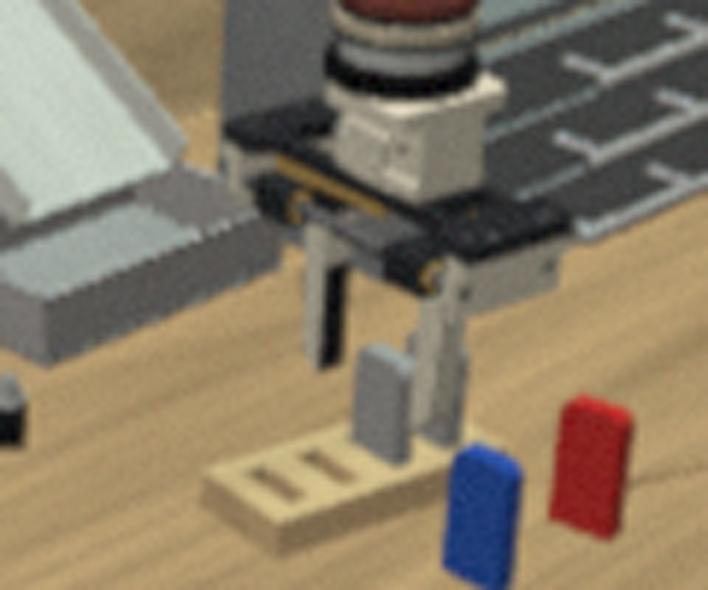

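Request:
jog_arm(steps=[[[0.07,-0.004,-0.002,0.0,0,0,0.4],[0.07,0,0,0,0,0,0],[0.07,0,0,0.009,0,0,0],[0.03,0,0,0,0,0,0]]])

```text
t: 21.95
position: [0.5212, -0.2984, 0.0447]
tool_rot: [2.394, 2.027, 0.002]
force: [-0.3, -0.2, 0.1]
grip_width: 0.0666
```

Run:
```python
from ov import *
st();go([.5215,-.297,.045],80.6,.07,n=1)
```

```text
21.95 [ 0.5212 -0.2984  0.0447] yaw 80.52 F [-0.3 -0.2  0.1] w 0.0666 tilt [ 0.004 -0.002] dq [ 0.   -0.04 -0.01 -0.03 -0.01  0.01  0.01]
rows 1 dist [0.0003 0.0014 0.0003] rv [ 0.2  0.1 -0.1]
[[0.07,0.0015,0.0001,-0.0003,0.2,0.1,-0.1]]
```

Request:
jog_arm(steps=[[[0.03,0.0012,0,0,0,0,0],[0.03,0,0,0,0,0,0],[0.03,0,0,0,0,0,0],[0.03,0,0,0,0,0,0],[0.03,0,0,0,0,0,0],[0.03,0,0,0,0,0,0],[0.03,0,0,0,0,0,0]]])

```text
t: 22.53
position: [0.5203, -0.2969, 0.0447]
tool_rot: [2.396, 2.029, -0.0]
force: [-0.1, -0.1, -0.7]
grip_width: 0.0359
```

Run:
```python
from ov import *
st();go(jw(.009,0,.14),89.9,.03,n=11)
```

```text
22.53 [ 0.5203 -0.2969  0.0447] yaw 80.51 F [-0.1 -0.1 -0.7] w 0.0359 tilt [ 0.002 -0.002] dq [-0.  0.  0. -0.  0. -0. -0.]
rows 11 dist [-0.0103  0.4449  0.0953] rv [ 0.1  0.1 -9.4]
[[0.03,0.0397,-0.0076,-0.0087,0.0,0.0,-0.9],[0.03,0.0398,-0.007,-0.0087,0.0,0.0,-0.9],[0.03,0.0399,-0.0064,-0.0087,0.0,0.0,-0.9],[0.03,0.04,-0.0058,-0.0087,0.0,0.0,-0.9],[0.03,0.0401,-0.0052,-0.0087,0.0,0.0,-0.9],[0.03,0.0402,-0.0046,-0.0087,0.0,0.0,-0.9],[0.03,0.0402,-0.004,-0.0087,0.0,0.0,-0.9],[0.03,0.0403,-0.0034,-0.0087,0.0,0.0,-0.9],[0.03,0.0404,-0.0028,-0.0087,0.0,0.0,-0.9],[0.03,0.0404,-0.0022,-0.0087,0.0,0.0,-0.9],[0.03,0.0404,-0.0016,-0.0087,0.0,0.0,-0.9]]
```

Request:
jog_arm(steps=[[[0.03,0,0,-0.012,0,0,0],[0.03,0,0,-0.015,0,0,0],[0.03,0,0,-0.018,0,0,0],[0.03,0,0,-0.02,0,0,0],[0.03,0,0,-0.02,0,0,0],[0.03,0.02,-0.004,-0.008,0,0,-0.5],[0.03,0.035,-0.007,0,0,0,-0.9],[0.03,0.04,-0.007,0,0,0,-0.9],[0.03,0.04,-0.006,0,0,0,-0.9],[0.03,0.04,-0.006,0,0,0,-0.9],[0.03,0.04,-0.005,0,0,0,-0.9],[0.03,0.04,-0.005,0,0,0,-0.9],[0.03,0.04,-0.004,0,0,0,-0.9],[0.03,0.04,-0.003,0,0,0,-0.9],[0.03,0.04,-0.001,0,0,0,-0.9],[0.03,0.025,0,0,0,0,-0.5],[0.03,0.012,0,0,0,0,0],[0.03,0.005,0,0,0,0,0],[0.03,0,0,0,0,0,0],[0.03,0,0,0,0,0,0]]])

```text
t: 24.2
position: [0.5175, 0.1402, 0.1556]
tool_rot: [2.209, 2.201, 0.033]
force: [0.1, 0.3, -0.4]
grip_width: 0.036
```

Run:
```python
from ov import *
st();go(jw(.009,0,.13),89.9,.03,n=1)
```

```text
24.2 [0.5175 0.1402 0.1556] yaw 89.79 F [ 0.1  0.3 -0.4] w 0.036 tilt [ 0.031 -0.002] dq [-0.   -0.01  0.   -0.    0.    0.01  0.  ]
rows 1 dist [-0.0075  0.0078 -0.0256] rv [ 1.8  0.1 -0.1]
[[0.03,0.0078,-0.0083,0.0253,1.8,0.1,-0.1]]
```

Request:
jog_arm(steps=[[[0.03,0.0075,-0.007,0.002,1.8,0.1,-0.1],[0.03,0,0,0,0,0,0],[0.03,0,0,0.025,0,0,0],[0.03,0,0,0,0,0,0],[0.03,0,0,0.02,0,0,0],[0.03,0,0,0,0,0,0],[0.03,0,0,0,0,0,0]]])

```text
t: 24.78
position: [0.5151, 0.1348, 0.1106]
tool_rot: [2.237, 2.193, -0.001]
force: [0.6, -1.0, -0.0]
grip_width: 0.0356
```

Run:
```python
from ov import *
st();go(jw(.009,0,.10),89.9,.03,n=1)
box("side",[held(.0367),jb((.033,-.018,.008),(.045,.018,.078)),jb((.0177,-.018,.008),(.0297,.018,.078))],(140,180,255,275),"s17")
```

```text
24.78 [0.5151 0.1348 0.1106] yaw 88.85 F [ 0.6 -1.  -0. ] w 0.0356 tilt [ 0.006 -0.007] dq [0.02 0.02 0.02 0.03 0.01 0.01 0.  ]
rows 1 dist [-0.005   0.0132 -0.0106] rv [ 0.4  0.4 -1. ]
[[0.03,0.0132,-0.0054,0.0104,0.4,0.4,-1.0]]
```

View pics/s17.png

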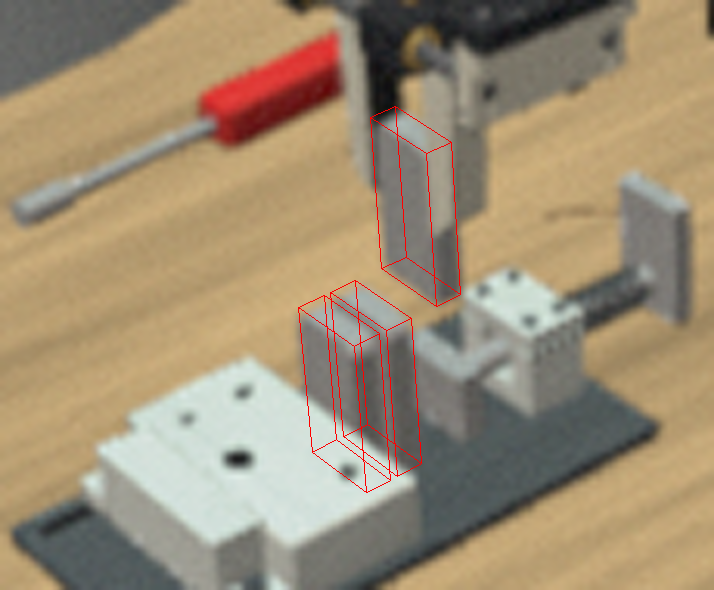

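Request:
jog_arm(steps=[[[0.03,0.0125,-0.005,0,0.4,0.4,-1],[0.03,0,0,0,0,0,0],[0.03,0,0,0,0,0,0]]])

```text
t: 25.08
position: [0.5111, 0.1474, 0.1132]
tool_rot: [2.225, 2.217, 0.003]
force: [-0.7, -0.4, -0.5]
grip_width: 0.0357
```

Run:
```python
from ov import *
st();go(jw(.009,0,.0447),89.9,.03,n=1)
```

```text
25.08 [0.5111 0.1474 0.1132] yaw 89.8 F [-0.7 -0.4 -0.5] w 0.0357 tilt [0.002 0.001] dq [-0.02 -0.01 -0.04 -0.01 -0.03 -0.    0.01]
rows 1 dist [-0.0011  0.0006 -0.0685] rv [ 0.1 -0.  -0.1]
[[0.03,0.0005,-0.0013,0.0685,0.1,-0.0,-0.1]]
```

Request:
jog_arm(steps=[[[0.03,0,-0.001,0.02,0,0,0],[0.03,0,0,0,0,0,0],[0.03,0,0,0.015,0,0,0],[0.03,0,0,0,0,0,0],[0.03,0,0,0,0,0,0]]])

```text
t: 25.5
position: [0.513, 0.1505, 0.0824]
tool_rot: [2.219, 2.218, 0.016]
force: [0.8, 0.9, -0.1]
grip_width: 0.0358
```

Run:
```python
from ov import *
st();go(jw(.009,0,.0447),89.9,.03,n=1)
```

```text
25.5 [0.513  0.1505 0.0824] yaw 89.98 F [ 0.8  0.9 -0.1] w 0.0358 tilt [0.01  0.004] dq [ 0.    0.01 -0.    0.01  0.    0.02 -0.  ]
rows 1 dist [-0.003  -0.0025 -0.0377] rv [ 0.6 -0.2  0.1]
[[0.03,-0.0026,-0.0034,0.0376,0.6,-0.2,0.1]]
```

Request:
jog_arm(steps=[[[0.03,-0.003,-0.003,0.001,0.6,-0.2,0],[0.03,0,0,0,0,0,0],[0.03,0,0,0.012,0,0,0],[0.03,0,0,0,0,0,0],[0.03,0,0,0,0,0,0]]])

```text
t: 25.92
position: [0.5123, 0.148, 0.0735]
tool_rot: [2.221, 2.219, 0.008]
force: [-0.2, 0.2, -0.5]
grip_width: 0.0358
```

Run:
```python
from ov import *
st();go(jw(.009,0,.0447),89.9,.03,n=1)
box("side",[held(.0367),jb((.033,-.018,.008),(.045,.018,.078)),jb((.0177,-.018,.008),(.0297,.018,.078)),jb((-.01,-.02,.010),(0,.02,.042))],(140,180,255,275),"s18")
```

```text
25.92 [0.5123 0.148  0.0735] yaw 89.95 F [-0.2  0.2 -0.5] w 0.0358 tilt [0.005 0.002] dq [ 0.    0.01  0.    0.01  0.    0.01 -0.  ]
rows 1 dist [-0.0023  0.     -0.0288] rv [ 0.3 -0.1  0.1]
[[0.03,-0.0,-0.0024,0.0288,0.3,-0.1,0.1]]
```

View pics/s18.png

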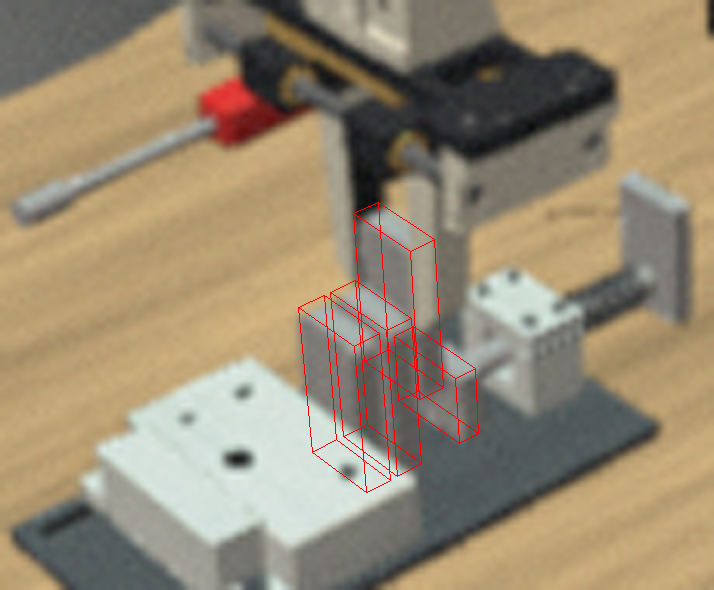

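Aligned, with room between plate 2 and the pad. Keep lowering.

Request:
jog_arm(steps=[[[0.03,-0.0005,-0.002,0.01,0.3,0,0],[0.03,0,0,0,0,0,0],[0.03,-0.001,0,0.01,0,0,0],[0.03,0,0,0,0,0,0],[0.03,0,0,0,0,0,0]]])

```text
t: 26.38
position: [0.5108, 0.1464, 0.0529]
tool_rot: [-2.222, -2.219, -0.004]
force: [0.1, 1.1, -0.7]
grip_width: 0.0354
```

Run:
```python
from ov import *
st();go(jw(.009,0,.0447),89.9,.03,n=1)
```

```text
26.38 [0.5108 0.1464 0.0529] yaw 89.93 F [ 0.1  1.1 -0.7] w 0.0354 tilt [0.001 0.002] dq [-0.    0.02  0.01  0.02  0.01 -0.   -0.01]
rows 1 dist [-0.0007  0.0016 -0.0082] rv [ 0.1 -0.1  0. ]
[[0.03,0.0016,-0.0007,0.0082,0.1,-0.1,0.0]]
```

Request:
jog_arm(steps=[[[0.03,0.001,0,0.0065,0,0,0],[0.03,0,0,0,0,0,0],[0.03,0,0,0,0,0,0]]])

```text
t: 26.63
position: [0.5106, 0.1474, 0.0454]
tool_rot: [-2.222, -2.219, -0.003]
force: [0.0, -0.3, -0.1]
grip_width: 0.0359
```

Request:
jog_arm(steps=[[[0.03,0,0,0.002,0,0,0],[0.03,0,0,0.001,0,0,0]]])

```text
t: 26.8
position: [0.5103, 0.1476, 0.0444]
tool_rot: [-2.222, -2.22, -0.001]
force: [-0.5, -1.2, 8.0]
grip_width: 0.0361
```

Touch-down (8 N); release and rise.

Request:
jog_arm(steps=[[[0.036,0,0,-0.0005,0,0,0],[0.05,0,0,0,0,0,0],[0.05,0,0,0,0,0,0],[0.05,0,0,0,0,0,0],[0.055,0,0,0,0,0,0],[0.06,0,0,-0.012,0,0,0],[0.06,0,0,-0.02,0,0,0],[0.06,0,0,-0.02,0,0,0],[0.06,0,0,-0.015,0,0,0],[0.06,0,0,0,0,0,0]]])

```text
t: 27.63
position: [0.51, 0.148, 0.1134]
tool_rot: [-2.22, -2.22, 0.001]
force: [0.1, 0.2, 0.7]
grip_width: 0.06
```

Run:
```python
from ov import *
st();go([.511,-.04,.115],89.9,.0)
box("side",[jb((.033,-.018,.008),(.045,.018,.078)),jb((.0177,-.018,.008),(.0297,.018,.078)),jb((.003,-.018,.008),(.015,.018,.078))],(140,190,255,285),"s19")
```

```text
27.63 [0.51   0.148  0.1134] yaw 89.98 F [0.1 0.2 0.7] w 0.06 tilt [-0.002  0.001] dq [-0.    0.02  0.01  0.02  0.01 -0.02 -0.01]
rows 5 dist [ 0.001  -0.188   0.0016] rv [-0.1 -0.1  0.1]
[[0.0,-0.0376,0.0002,-0.0004,-0.0,-0.0,0.0],[0.0,-0.0376,0.0002,-0.0003,-0.0,-0.0,0.0],[0.0,-0.0376,0.0002,-0.0003,-0.0,-0.0,0.0],[0.0,-0.0376,0.0002,-0.0003,-0.0,-0.0,0.0],[0.0,-0.0376,0.0003,-0.0003,-0.0,-0.0,0.0]]
```

View pics/s19.png

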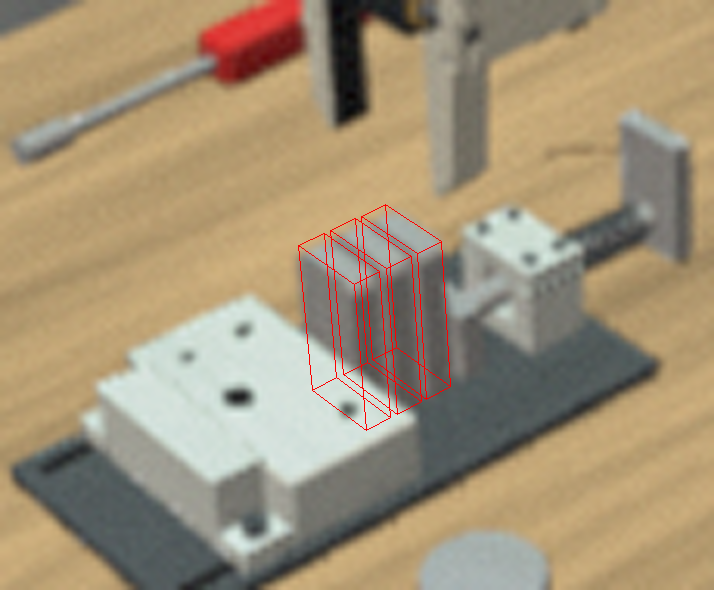

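Request:
jog_arm(steps=[[[0.06,-0.02,0,-0.004,0,0,0],[0.05,-0.035,0,0,0,0,0],[0.0,-0.035,0,0,0,0,0],[0.0,-0.035,0,0,0,0,0],[0.0,-0.025,0,0,0,0,0],[0.0,-0.015,0,0,0,0,0],[0.0,-0.005,0,0,0,0,0],[0.0,0,0,0,0,0,0],[0.0,0,0,0,0,0,0]]])

```text
t: 28.43
position: [0.505, -0.0271, 0.1061]
tool_rot: [-2.205, -2.217, 0.014]
force: [0.7, 0.3, -0.8]
grip_width: 0.0113
```

Run:
```python
from ov import *
st();go([.511,-.03,.035],89.9,.0,n=1)
```

```text
28.43 [ 0.505  -0.0271  0.1061] yaw 90.3 F [ 0.7  0.3 -0.8] w 0.0113 tilt [-0.017  0.004] dq [-0.    0.01 -0.    0.01 -0.   -0.01 -0.  ]
rows 1 dist [ 0.006  -0.0029 -0.0711] rv [-1.  -0.2  0.4]
[[0.0,-0.0033,0.0071,0.071,-1.0,-0.2,0.4]]
```

Request:
jog_arm(steps=[[[0.0,-0.004,0.006,0.015,-0.9,-0.2,0.4],[0.0,0,0,0.02,0,0,0],[0.0,0,0,0.02,0,0,0],[0.0,0,0,0.008,0,0,0],[0.0,0,0,0,0,0,0],[0.0,0,0,0,0,0,0]]])

```text
t: 28.93
position: [0.5125, -0.0193, 0.0408]
tool_rot: [-2.205, -2.233, -0.011]
force: [-0.6, -0.4, 0.3]
grip_width: 0.0004
```

Run:
```python
from ov import *
st();go([.511,-.01,.035],89.9,.0,n=1)
```

```text
28.93 [ 0.5125 -0.0193  0.0408] yaw 90.74 F [-0.6 -0.4  0.3] w 0.0004 tilt [0.003 0.007] dq [-0.02  0.01 -0.01  0.    0.   -0.   -0.01]
rows 1 dist [-0.0015  0.0093 -0.0058] rv [ 0.2 -0.4  0.8]
[[0.0,0.0093,-0.0014,0.0058,0.2,-0.4,0.8]]
```

Request:
jog_arm(steps=[[[0.0,0.008,-0.001,0.006,0.2,-0.4,0.8],[0.0,0,0,0,0,0,0],[0.0,0.008,0,0,0,0,0],[0.0,0.005,0,0,0,0,0],[0.0,0.005,0,0,0,0,0]]])

```text
t: 29.35
position: [0.5135, 0.0082, 0.038]
tool_rot: [2.219, 2.219, 0.004]
force: [0.5, -4.7, -2.4]
grip_width: 0.0004
```

Request:
jog_arm(steps=[[[0.0,0.005,0,0,0,0,0],[0.0,0.004,0,0,0,0,0]]])

```text
t: 29.52
position: [0.5134, 0.0141, 0.0382]
tool_rot: [2.22, 2.214, -0.003]
force: [1.6, -5.1, -2.1]
grip_width: 0.0008
```

Request:
jog_arm(steps=[[[0.0,0.004,0,0,0,0,0],[0.0,0.004,0,0,0,0,0]]])

```text
t: 29.68
position: [0.5133, 0.0159, 0.0383]
tool_rot: [2.221, 2.204, -0.016]
force: [0.7, -9.7, 0.9]
grip_width: 0.0005
```

Request:
jog_arm(steps=[[[0.0,0.005,0,0,0,0.8,0],[0.0,0.005,0,0,0,0.8,0]]])

```text
t: 29.85
position: [0.5132, 0.0162, 0.0382]
tool_rot: [2.236, 2.206, -0.003]
force: [1.0, -8.6, -1.0]
grip_width: 0.0003
```

Run:
```python
from ov import *
st()
box("side",[],(140,180,255,275),"s20");st()
env.get_image("top");st()
```

```text
29.85 [0.5132 0.0162 0.0382] yaw 89.25 F [ 1.  -8.6 -1. ] w 0.0003 tilt [-0.001 -0.002] dq [ 0.1   0.02 -0.08 -0.01 -0.06 -0.    0.06]
29.9 [0.5132 0.0162 0.0381] yaw 89.2 F [ 0.2 -8.3  0.3] w 0.0006 tilt [-0.001 -0.001] dq [-0.   -0.    0.    0.    0.01  0.   -0.01]
29.95 [0.5132 0.0162 0.0382] yaw 89.22 F [ 0.8 -8.5  0. ] w 0.0002 tilt [-0.001 -0.001] dq [-0.    0.    0.    0.    0.01 -0.   -0.  ]
```

View pics/s20.png

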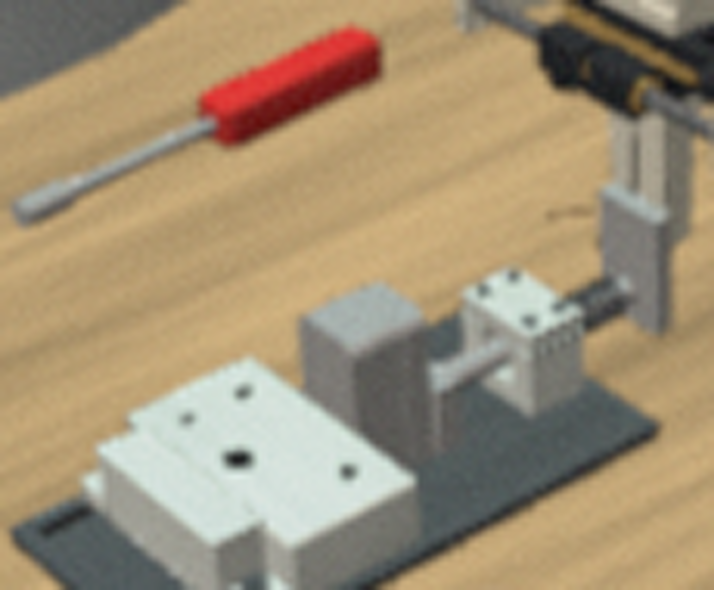

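Request:
jog_arm(steps=[[[0.0,0.008,0,0,0,0.8,0],[0.0,0.009,0,0,0,0.9,0]]])

```text
t: 30.12
position: [0.513, 0.0164, 0.038]
tool_rot: [-2.241, -2.191, 0.0]
force: [0.7, -15.5, 0.8]
grip_width: 0.0003
```

Run:
```python
from ov import *
st()
env.get_image("top");st()
```

```text
30.12 [0.513  0.0164 0.038 ] yaw 88.69 F [  0.7 -15.5   0.8] w 0.0003 tilt [-0.005  0.005] dq [ 0.05  0.01 -0.03 -0.02 -0.06  0.02  0.01]
30.17 [0.513  0.0163 0.038 ] yaw 88.64 F [  0.4 -14.9   2.5] w 0.0007 tilt [-0.005  0.005] dq [-0. -0.  0.  0.  0. -0. -0.]
```

Run:
```python
from ov import *
box("side",[jb((.0125,-.018,.008),(.0485,.018,.078)),jb((.049,-.056,.008),(.109,.056,.039))],(140,180,265,275),"s21")
crop("top",(130,165,260,255),"t21")
for i in range(4): env.get_image("top")
st()
```

```text
30.47 [0.513  0.0163 0.038 ] yaw 88.66 F [  0.8 -14.8   1.6] w 0.0003 tilt [-0.005  0.005] dq [-0. -0.  0. -0.  0. -0.  0.]
```

View pics/s21.png

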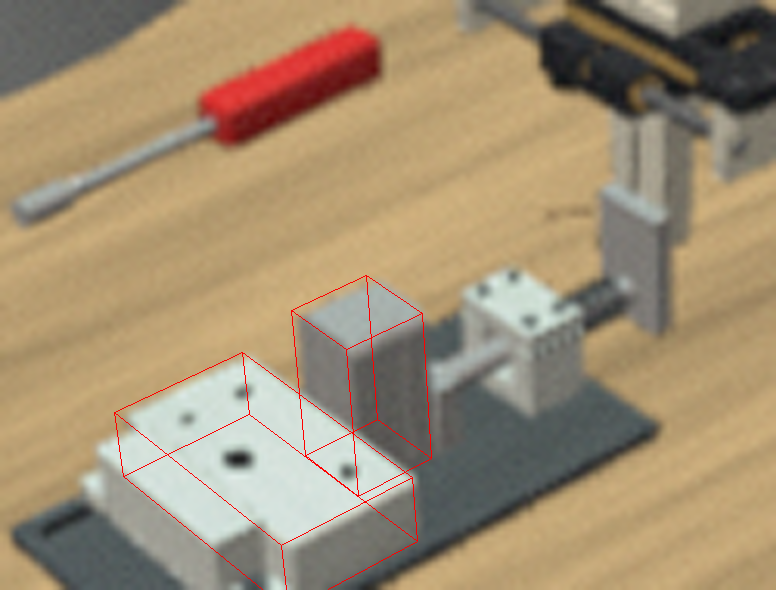

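View pics/t21.png

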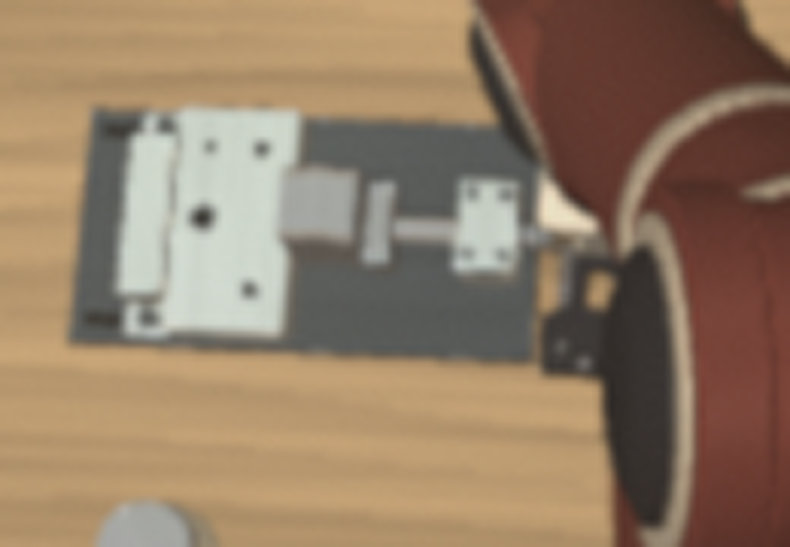

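Run:
```python
from ov import *
s=790/130
for q,z in [((319,205),.078),((378,222),.042),((487,225),.048)]:
    print(ray("top",[(q[0]+.5)/s-.5+130,(q[1]+.5)/s-.5+165],z))
for q,z in [((365,317),.078)]:
    k=790/125 if 790/125<590/95 else 590/95
    print(k,ray("side",[(q[0]+.5)/k-.5+140,(q[1]+.5)/k-.5+180],z))
```

```text
[0.51081073 0.16826149 0.078     ]
[0.51117442 0.14559511 0.042     ]
[0.51053298 0.09192461 0.048     ]
6.2105263157894735 [0.50472182 0.16932811 0.078     ]
```

Run:
```python
from plan import *
print(env.sign_off()); st()
```

```text
the job is handed in; nothing more can be done
None
the job is handed in; nothing more can be done
```

I handed the job in at about 30.5 s of the 72 s, with the plunger still held in and pinching three spacer plates. No verdict was reported.

- **Full stroke:** I pushed the plunger to its hard stop, about 24 mm of travel at 18 N. The picture showed the pad still about 25 mm short of the enclosure. I then let it spring back.
- **Plates:** I stood three plates in the gap, one behind the other. The gap measured about 48–49 mm, so two plates (24 mm) would have needed the whole stroke, and I did not try two. The fourth plate is still in the rack, and I did not touch the other things on the bench or the look-alikes.
- **Last checks:**
    - The stack tightened at about 12 mm of stroke.
    - The push held steady at about 15 N with the arm still. Going from 8 to 15 N moved it only 0.2 mm, so I take the enclosure to be hard against the stop. I could not measure that contact directly.
    - Both pictures showed the three plates as one upright block.
- **Disagreement:** The two cameras differed by 3–6 mm on where the stack and jig sit across the clamp. In the top camera alone, the stack was centred on the pad to about 1 mm, well inside the 17 mm limit.

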